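# Set and lock a spring-return rule on the length-setting board

## Robot

A 7-joint arm with a two-finger parallel gripper is mounted at the origin on a cart in front of the work surface, level with it; the furniture and walls round the work are solid. World frame = base frame: x ahead of the robot, y to its left, z up, the work surface at z = 0. Lengths are in m, angles in rad, forces in N, time in s.
With the tool pointing down it reaches from about 0.4 to 0.875 m from the base axis. Payload 19.3 kg.
Tool frame: the origin (TCP) lies at the very end of the fingers, on their centre line; the grasp point (between the pads) lies 19 mm behind it; z points along the fingers, x is the direction in which the jaws open and shut, and the axes are right-handed (so a half turn about z gives the same grasp; the last joint's range is limited). The gripper opens to 85 mm and grips with 20 to 120 N. Pads are 22 mm wide; open, the fingers measure 114 mm over their backs; the gripper's body (76 mm by 85 mm) begins 54 mm behind the grasp point. The pads swing forward as they close: fully open they stand 13 mm farther back than shut.
Start: joints at [1.17, 0.521, -0.036, 1.599, 0.021, 1.021, -0.113], TCP at [0.203, -0.591, 0.231] pointing down, gripper open.
Joint ranges: [-2.91, 2.91], [-0.3, 2.13], [-1.5, 1.42], [0.17, 2.43], [-1.26, 4.41], [0.16, 1.93], [-2.52, 2.52]. Speed limits (rad/s): [1.89, 1.89, 2.39, 2.39, 3.01, 3.01, 3.01].

## Interface

Orientations are given as a unit quaternion [w, x, y, z].
In Python, from workcell import arm, vision gives the robot as it stands.
- The arm moves only by the tool arm_command, never from a script. Its argument "deltas" is a list of rows, each a list of 3 entries, a list of its own where there are three numbers: the shift along the tool's x, y, z in cm, then the turn about the tool's z in rad, then the closure, from 0 (fully open) to 1 (shut). A call has exactly 10 rows; each row is the pose to reach, as a shift and turn from the pose commanded when the call began, along the tool's axes at that moment; what a row does not reach only later rows make up. A row lasts 1/12 s, in which the tool goes at most 41.7 mm and 7.16 degrees, less where a joint would pass 70% of its speed; a pose out of reach is approached as far as the arm can. A call with a gripper value outside its range is refused whole. The fingers move at their own pace and stop on an object; "force" is the grip in N (left out, the last holds). Time passes only in rows, so rows that repeat a pose let the fingers close, or fill a call up. It gives the time, the measured TCP pose, the force and the opening at its end, in the units of the state.
- arm.sense(): the state, without advancing time (a new reading comes with each control period).
- vision.snapshot(name): name is "side" or "top" or "wrist"; returns a dict with "pixels" (480x640x3 uint8, red, green, blue), "z_map" (480x640 float32, m along the optical axis (not along the pixel's ray), 0 where there is no reading), "camera_matrix" (3x3 intrinsics, pixels), "k1" (the pictures are not rectified: a ray, as slopes to the right and down, at radius r is drawn at 1 + k1 r^2 times it, then the intrinsics apply), "extrinsics" (4x4, takes a point from world to camera coordinates). Camera axes: x right, y down, z forward; pixel columns grow to the right and rows downward; lengths in m; the calibration is good to about 2 mm. A picture is of the moment at which its call begins.
- arm.hand_in(): hands the job in, once; it reports no verdict.
The state is a dict: "time": time; "q": joint angles; "joint_vel": joint speeds; "joint_torque": joint torques, N m; "tool_pos": TCP position; "orientation": TCP orientation; "force": force on the tool from outside, world axes, zero at the start; "torque": the same for the moment, N m; "width": opening from 0.0 (shut) to 1.0 (fully open).
Only numpy, scipy, OpenCV 4.12 (cv2) and the standard library are available. Lean on these libraries where they do the work, as an engineer would, in place of code of your own. Each camera call takes 0.05 s, during which the arm holds its last target.

## Task

First lift the loose wooden block off the length-setting board and lay it flat on a free part of the stand. Then hook the end of the spring-return rule over the board's upright end stop, draw the case straight back along the middle of the board until its front face is level with the index on the board's edge, press the case straight down onto the board so that its brake foot locks the blade, and let go, leaving the rule standing there hooked and locked. Do not shift the index or disturb the oil bottle, tin, clamp or bracket.

Things in the scene. Friction and masses are not known exactly. Their poses are not given: they have to be found in the camera images.
- board: Length-setting board: flat plywood, fixed to the stand. Origin: middle of the underside on the stand. x runs along the board towards its end stop, y across to the edge with the index, z up. It covers x -160 to +142 mm, y -50 to +50, top at z 10. The aluminium end stop is an upright plate across the far end: x 142 to 150, 70 mm wide, top at z 36 (26 above the board). Beyond it (x > 150) is bare stand.
- board_stop (a point): Middle of the upper outer edge of the end stop (board x 150, y 0, z 36 mm). Axes as the board's. The rule's hook must hang behind (beyond) this outer face.
- index_mark (a point): The index: a small steel clip on the +y edge of the board with a dark cross bar as pointer; this point is on the bar at the board's edge (board y 47, z 14 mm), axes as the board's. Clip and bar span board y 46 to 71 and rise only 4 mm above the board. It stands 95 to 170 mm from the outer face of the stop and differs each time; it slides under 8 N or more, leave it alone.
- tape_center (a point): Centre of the case of the spring-return rule (rigid telescopic blade), 36 mm up from the underside of its foot. Case: grey plastic with black rubber sides, 88 long (x) x 36 thick (y) x 72 mm high with the foot, 0.37 kg; it stands upright on a black foot 74 x 30 mm. x: the way the blade points, out of the front face; z up. Starts with the blade in. Grip it from above across its 36 mm thickness, anywhere in the upper half.
- tape_mouth (a point): Middle of the case's front face (44 mm ahead of the case's centre) where the blade comes out, 36 mm above the foot's underside; axes as the case's. To be level with the index along the board.
- tape_hook (a point): Inner face of the blade's end hook, at its lower edge, mid-width; moves with the blade; axes as the case's. The blade is 20 wide, its underside 36 mm above the foot's underside. The hook is an upright steel plate 24 wide and 3 thick that hangs 25 mm below the blade's underside, down to 11 mm above the foot's underside. With the blade in, its inner face is 28 mm ahead of the case's front face.
- tape_blade (a joint): How far the blade is drawn out, m: 0 in, 0.15 the most. A spring pulls it in with 2.8 N at 0 rising to 4 N at 0.15; if the case is let go unlocked, it pulls the case back to the hooked edge.
- tape_brake (a joint): Travel of the brake foot under the case, m: 0 out (the foot sticks out 6 mm below the case's shell), about 0.0055 pushed in = blade locked. It goes in when the case is pressed down on a surface with about 9 N of push (12 to 20 N is safe) and stays in; it does not come out again by itself, so never press the case down before the blade is drawn out. Its own weight does not push it in.
- block_center (a point): Centre of the loose pine block, 45 (x) x 90 (y) x 30 mm high, about 0.12 kg, lying flat on the board at the start, somewhere along it; its long side runs within 0.5 rad of the board's length. Grip it across its 45 mm side.
- oil_bottle_at (a point): Foot centre of the upright oil bottle, 46 mm across, 135 tall. Leave alone.
- tin_small_at (a point): Foot centre of the round tin, 65 mm across, 41 tall. Leave alone.
- clamp_small_at (a point): Foot centre of the small G-clamp, 36 x 60 mm, 85 tall. Leave alone.
- bracket_a_at (a point): Foot centre of the angle bracket, 40 x 60 mm, 55 tall. Leave alone. (Flat tools and a notepad lie fixed on the robot's side of x = 0.43; beyond that the stand is free but for the listed things. The stand's top covers x 0.28 to 0.77, y -0.47 to 0.47.)

How it is judged:
By the outcome, as a careful person would: the job done as asked, in the order asked, and still so for the second after the job is handed in, with the robot touching nothing.
It also fails if it takes over 56 s, if anything falls off the work surface, if the arm or the gripper's body presses on something with over 40 N, if the wrist force passes 120 N, or if a joint passes its speed limit or range.

## Working session

There is one attempt and no reset: what is moved stays moved. The work goes in short steps, Python scripts to look and compute and a tool call to move; the robot and the scene stay as the last step left them, time stands still between calls to the robot, and variables do not carry over. Pictures are saved under pics/ and viewed, and the job is handed in when it is done.

Besides the shell and the picture viewer there is one more tool, called in YAML: its name, and indented under it one key for each argument. arm_command: Moves the arm, as the interface text tells. Its arguments: {"type":"object","properties":{"deltas":{"type":"array","items":{"type":"array"}},"force":{"type":"number"}},"required":["deltas"]}

```bash
mkdir -p pics; ls; cat > h.py <<'E'
import numpy as np, cv2, pickle
from workcell import arm, vision
def snap(n,tag):
    d=vision.snapshot(n); pickle.dump(d,open(f'pics/{tag}.pkl','wb'))
    cv2.imwrite(f'pics/{tag}.png',d['pixels'][:,:,::-1]); return d
def load(tag): return pickle.load(open(f'pics/{tag}.pkl','rb'))
def ray(d,u,v):
    K=d['camera_matrix'];x=(u-K[0,2])/K[0,0];y=(v-K[1,2])/K[1,1]
    a,b=x,y
    for _ in range(30):
        s=1+d['k1']*(a*a+b*b);a,b=x/s,y/s
    return np.array([a,b,1.])
def atz(d,u,v,z):
    E=d['extrinsics'];R=E[:3,:3];t=E[:3,3];c=-R.T@t;r=R.T@ray(d,u,v)
    return c+r*(z-c[2])/r[2]
def dep(d,u,v):
    E=d['extrinsics'];R=E[:3,:3];t=E[:3,3]
    Z=d['z_map'][int(round(v)),int(round(u))]
    return R.T@(ray(d,u,v)*Z-t)
def proj(d,p):
    E=d['extrinsics'];c=E[:3,:3]@np.array(p)+E[:3,3];a=c[:2]/c[2];s=1+d['k1']*(a@a)
    K=d['camera_matrix'];return np.array([K[0,0]*a[0]*s+K[0,2],K[1,1]*a[1]*s+K[1,2]])
def crop(tag,u0,v0,u1,v1,k,out):
    im=cv2.imread(f'pics/{tag}.png')[v0:v1,u0:u1]
    cv2.imwrite(f'pics/{out}.png',cv2.resize(im,None,fx=k,fy=k,interpolation=cv2.INTER_CUBIC))
def pc(d):
    """all points world HxWx3"""
    H,W=d['z_map'].shape;K=d['camera_matrix']
    u,v=np.meshgrid(np.arange(W),np.arange(H));x=(u-K[0,2])/K[0,0];y=(v-K[1,2])/K[1,1];a,b=x,y
    for _ in range(30):
        s=1+d['k1']*(a*a+b*b);a,b=x/s,y/s
    Z=d['z_map'];P=np.stack([a*Z,b*Z,Z],-1);E=d['extrinsics']
    return (P-E[:3,3])@E[:3,:3]
E
python3 - <<'E'
from h import *
for n in('top','side','wrist'): 
    d=snap(n,n+'0');print(n,d['camera_matrix'].tolist(),d['k1'],d['extrinsics'].round(3).tolist())
s=arm.sense();print(s)
E
```

```text
pics
top [[543.2880030010501, 0.0, 319.16064443453945], [0.0, 543.2880030010501, 232.7390833960098], [0.0, 0.0, 1.0]] -0.05218011407209415 [[-0.018, -1.0, -0.002, -0.006], [-0.973, 0.018, -0.228, 0.596], [0.228, -0.002, -0.974, 1.353], [0.0, 0.0, 0.0, 1.0]]
side [[467.0790536631941, 0.0, 323.7164372826443], [0.0, 467.0790536631941, 235.47997459586836], [0.0, 0.0, 1.0]] -0.022094914495183818 [[-0.951, -0.308, 0.016, 0.543], [-0.126, 0.34, -0.932, 0.135], [0.282, -0.889, -0.362, 0.996], [0.0, 0.0, 0.0, 1.0]]
wrist [[414.10289293878765, 0.0, 317.6850301364099], [0.0, 414.10289293878765, 238.73283068305454], [0.0, 0.0, 1.0]] -0.05800965433075754 [[0.325, -0.946, -0.001, -0.624], [-0.903, -0.311, 0.295, -0.038], [-0.279, -0.095, -0.955, 0.379], [0.0, 0.0, 0.0, 1.0]]
{'time': 0.15, 'q': array([ 1.16982706,  0.52186841, -0.03632274,  1.59986367,  0.0212227 ,
        1.02111933, -0.11278238]), 'joint_vel': array([ 0.00102396, -0.00400662,  0.00061077, -0.00240149,  0.00096035,
       -0.00061734, -0.00052383]), 'joint_torque': array([-5.11980779e-04, -9.27393723e+01,  1.97942935e+00, -3.70061874e+01,
        1.78214523e-02,  6.43293213e-03, -1.49847365e-04]), 'tool_pos': array([ 0.20286205, -0.59089251,  0.23086822]), 'orientation': array([-2.19703380e-04,  8.13874254e-01, -5.81040883e-01, -3.77310910e-04]), 'force': array([-0.02620432,  1.01569323, -0.68086329]), 'torque': array([ 0.01701132, -0.01958617,  0.01900704]), 'width': 1.0011881660435502}
```

View pics/top0.png

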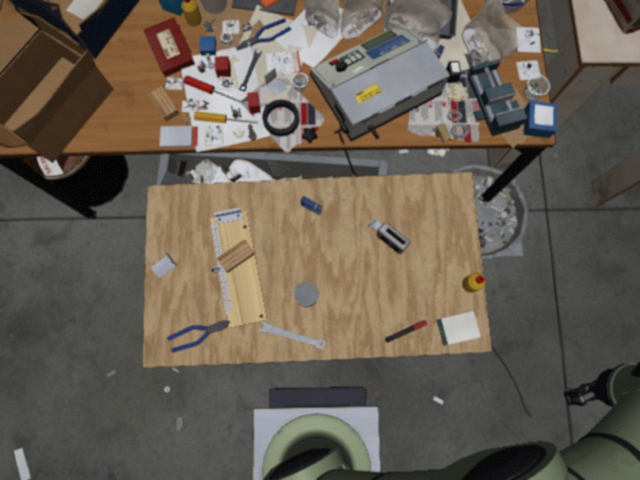

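View pics/side0.png

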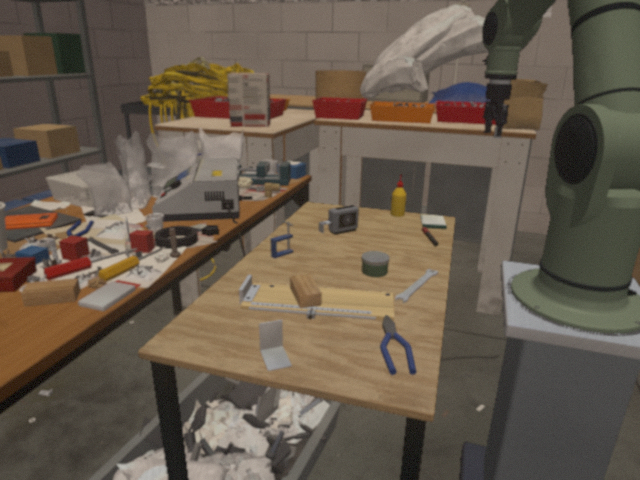

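```bash
python3 - <<'E'
from h import *
crop('top0',200,195,280,335,4,'c1');crop('top0',350,205,430,265,8,'c2')
crop('side0',220,255,420,385,4,'c3')
E
```

```text
(no output)
```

View pics/c1.png

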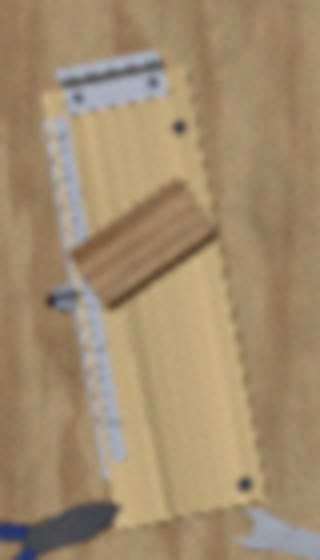

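View pics/c2.png

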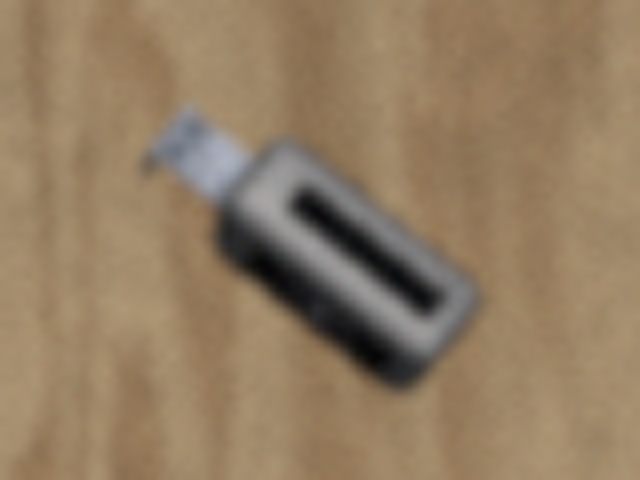

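View pics/c3.png

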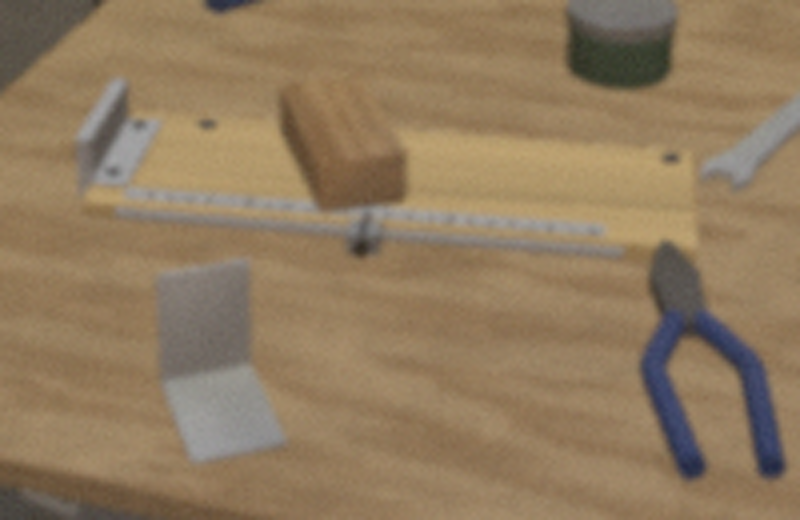

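```bash
python3 - <<'E'
from h import *
d=load('top0');P=pc(d)
def f(u,v,o=(200,195),k=4): return (u+.5)/k-.5+o[0],(v+.5)/k-.5+o[1]
for n,(u,v),z in [('nr',(262,500),.01),('nl',(118,525),.01),('fl',(45,95),.01),('fr',(185,68),.01),('stopL',(57,70),.036),('stopR',(158,50),.036),('idx',(62,299),.014),('b1',(70,260),.04),('b2',(180,180),.04),('b3',(217,230),.04),('b4',(110,306),.04)]:
    uu,vv=f(u,v);print(n,atz(d,uu,vv,z).round(4),dep(d,uu,vv).round(4))
for n,(u,v),z in [('t1',(285,135),.072),('t2',(478,295),.072),('t3',(410,375),.072),('t4',(225,215),.072),('h',(190,108),.036),('h2',(150,160),.036)]:
    uu,vv=f(u,v,(350,205),8);print(n,atz(d,uu,vv,z).round(4),dep(d,uu,vv).round(4))
def rect(m,n):
    q=P[m];r=cv2.minAreaRect((q[:,:2]*1000).astype(np.float32));print(n,m.sum(),r,np.median(q[:,2]))
X,Y,Z=P[...,0],P[...,1],P[...,2]
u,v=np.meshgrid(np.arange(640),np.arange(480))
def w(a,b,c,e): return (u>a)&(u<c)&(v>b)&(v<e)
rect(w(205,200,270,300)&(Z>.033)&(Z<.05)&(v>228),'block')
rect(w(360,205,420,265)&(Z>.062)&(Z<.09),'tape')
rect(w(205,200,250,225)&(Z>.025)&(Z<.05),'stop')
rect(w(205,200,270,330)&(Z>.006)&(Z<.014),'board')
for n,a in dict(tin=(290,275,325,312),oil=(455,265,495,300),clamp=(295,190,325,218),br=(145,245,180,280)).items():
    rect(w(*a)&(Z>.02),n); print(P[w(*a)][:,2].max())
# table noise
q=Z[w(340,300,370,330)];print('table',q.mean(),q.std())
E
```

```text
nr [0.3766 0.1296 0.01  ] [0.3772 0.1304 0.0023]
nl [0.3618 0.2244 0.01  ] [0.3617 0.224  0.0125]
fl [0.6553 0.2802 0.01  ] [0.6562 0.281  0.0065]
fr [0.6727 0.1839 0.01  ] [0.6717 0.1834 0.0134]
stopL [0.6657 0.2673 0.036 ] [0.6657 0.2672 0.0361]
stopR [0.6784 0.1989 0.036 ] [0.679  0.1992 0.0341]
idx [0.5123 0.2641 0.014 ] [0.5129 0.2647 0.0109]
b1 [0.534  0.2544 0.04  ] [0.5395 0.26   0.0105]
b2 [0.5869 0.1821 0.04  ] [0.5862 0.1817 0.0431]
b3 [0.5525 0.1571 0.04  ] [0.5548 0.1585 0.0282]
b4 [0.5028 0.2273 0.04  ] [0.5048 0.2294 0.0276]
t1 [ 0.6218 -0.1908  0.072 ] [ 6.401e-01 -2.000e-01  2.000e-04]
t2 [ 0.5669 -0.2512  0.072 ] [ 0.5666 -0.251   0.0734]
t3 [ 0.5408 -0.2277  0.072 ] [ 0.5463 -0.232   0.0439]
t4 [ 0.5952 -0.1699  0.072 ] [ 0.5973 -0.1709  0.063 ]
h [ 0.6409 -0.1638  0.036 ] [ 0.64   -0.1634  0.0394]
h2 [ 0.6231 -0.1496  0.036 ] [ 0.6256 -0.1505  0.0262]
block 581 ((546.9268188476562, 207.18487548828125), (47.505985260009766, 90.20616149902344), 34.6507682800293) 0.04026728744821601
tape 426 ((584.6516723632812, -212.6858367919922), (87.528076171875, 35.2855873107910
[... 244 characters left out ...]
4.80445861816406), 0.1347021460533142) 0.010025296124542633
tin 498 ((371.937255859375, 19.15412139892578), (203.2213134765625, 63.034244537353516), 0.844458281993866) 0.04073130862749512
1.4532112188620658
oil 340 ((380.313232421875, -221.78497314453125), (45.987545013427734, 467.7520446777344), 22.15974998474121) 0.07717866717318991
1.4532112188620658
clamp 162 ((490.13763427734375, -18.142234802246094), (435.2926330566406, 55.00909423828125), 6.083207607269287) 0.05085431166711024
1.4532112188620658
br 44 ((409.850830078125, 195.8146209716797), (502.9904479980469, 13.698281288146973), 54.88874053955078) 0.05207351544562778
1.4532112188620658
table 0.0038576456996366935 0.07083145100628871
```

arm_command:
  deltas:
    - [[-1, -2, 0], -0.06, 0]
    - [[-3, -5.5, 0], -0.17, 0]
    - [[-5.2, -9.3, 0], -0.29, 0]
    - [[-7.5, -13, 0], -0.41, 0]
    - [[-9.7, -16.7, 0], -0.53, 0]
    - [[-12, -20.5, 0], -0.65, 0]
    - [[-14.2, -24.5, 0], -0.77, 0]
    - [[-16.5, -28.3, 0], -0.89, 0]
    - [[-18.5, -32, 0], -1.0, 0]
    - [[-20, -35, 0], -1.1, 0]

```text
time: 0.98
tool_pos: [0.4648, -0.2918, 0.2314]
orientation: [0.0, 0.998, -0.067, -0.0]
force: [1.6, -1.8, 0.6]
width: 0.999
```

```bash
cat >> h.py <<'E'
def st():
    s=arm.sense();w,x,y,z=s['orientation'];
    from scipy.spatial.transform import Rotation as Ro
    R=Ro.from_quat([x,y,z,w]).as_matrix();a=np.degrees(np.arctan2(R[1,0],R[0,0]))
    return s,R,a
def go(p,ang):
    s,R,a=st();d=R.T@(np.array(p)-s['tool_pos']);da=(ang-a+180)%360-180
    print('t',round(s['time'],2),'pos',s['tool_pos'].round(4),'ang',round(a,2),'F',s['force'].round(1),'w',round(s['width'],3),'q7',s['q'][6].round(2))
    print('delta cm',(d*100).round(2),'turn',round(-np.radians(da),3),'rows>=',np.linalg.norm(d)/.0417,abs(da)/7.16)
E
python3 - <<'E'
from h import *
go((.5455,.2062,.2),35.3)
d=load('top0')
for n,(u,v),z in [('tin',(306,288),.041),('clamp',(311,206),.05),('oil',(475,283),.07),('brk',(164,264),.02)]: print(n,atz(d,u,v,z).round(3))
E
```

```text
t 0.98 pos [ 0.4648 -0.2918  0.2314] ang -7.71 F [ 1.6 -1.8  0.6] w 0.999 q7 0.14
delta cm [  1.32 -50.43   3.13] turn -0.751 rows>= 12.120687361717321 6.006457444670822
tin [0.454 0.02  0.041]
clamp [0.674 0.004 0.05 ]
oil [ 0.455 -0.415  0.07 ]
brk [0.528 0.401 0.02 ]
```

arm_command:
  deltas:
    - [[0, -3, 0], -0.06, 0]
    - [[0.2, -7, 0], -0.15, 0]
    - [[0.3, -11, 0], -0.22, 0]
    - [[0.4, -15, 0], -0.3, 0]
    - [[0.5, -19, 0], -0.38, 0]
    - [[0.6, -23, 0], -0.46, 0]
    - [[0.7, -27, 0], -0.53, 0]
    - [[0.8, -31, 0], -0.6, 0]
    - [[0.9, -35, 0], -0.68, 0]
    - [[1.0, -38, 0], -0.75, 0]

```text
time: 1.82
tool_pos: [0.5269, 0.0848, 0.2314]
orientation: [-0.0, 0.953, 0.303, 0.0]
force: [-0.1, -0.6, 0.6]
width: 1.001
```

```bash
python3 - <<'E'
from h import *
go((.5455,.2062,.12),35.3)
d=snap('wrist','w1')
print(proj(d,(.5455,.2062,.04)))
E
```

```text
t 1.82 pos [0.5269 0.0848 0.2314] ang 35.28 F [-0.1 -0.6  0.6] w 1.001 q7 0.05
delta cm [ 8.53 -8.83 11.15] turn -0.0 rows>= 3.977436666387443 0.002311118482244592
[427.77809484  95.44775384]
```

View pics/w1.png

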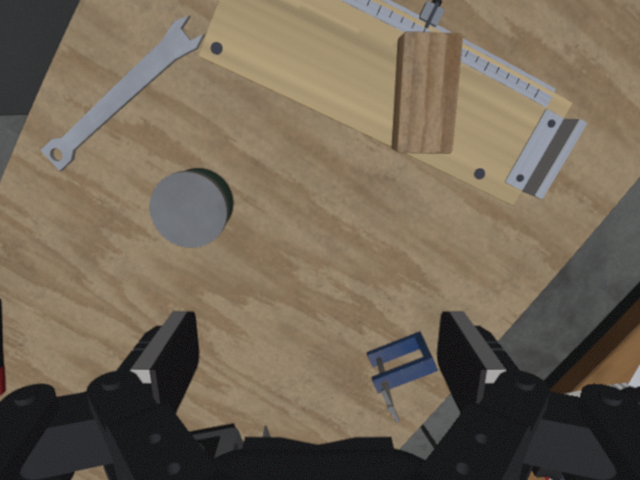

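```bash
python3 - <<'E'
from h import *
d=load('w1');P=pc(d);Z=P[...,2]
u,v=np.meshgrid(np.arange(640),np.arange(480))
def w(a,b,c,e): return (u>a)&(u<c)&(v>b)&(v<e)
def rect(m,n):
    q=P[m];r=cv2.minAreaRect((q[:,:2]*1000).astype(np.float32));print(n,m.sum(),r,np.median(q[:,2]))
rect(w(380,25,470,160)&(Z>.036)&(Z<.044),'block')
rect(w(500,110,590,205)&(Z>.028)&(Z<.042),'stop')
q=Z[w(250,180,350,260)];print(q.mean(),q.std())
crop('w1',380,0,480,170,4,'c4');crop('w1',490,80,600,210,5,'c5')
E
```

```text
block 6987 ((545.8677368164062, 207.72695922851562), (45.957191467285156, 90.4893798828125), 34.999908447265625) 0.03936541665511072
stop 1155 ((667.443603515625, 233.25424194335938), (9.946577072143555, 69.84823608398438), 11.536161422729492) 0.03488080037040144
0.0009097861674271423 0.023518427248410353
```

View pics/c4.png

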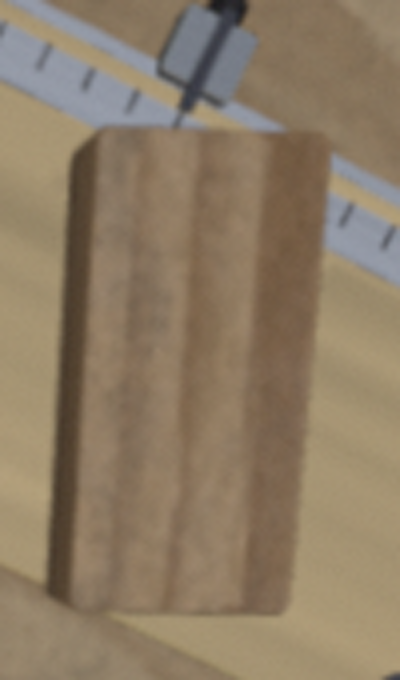

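View pics/c5.png

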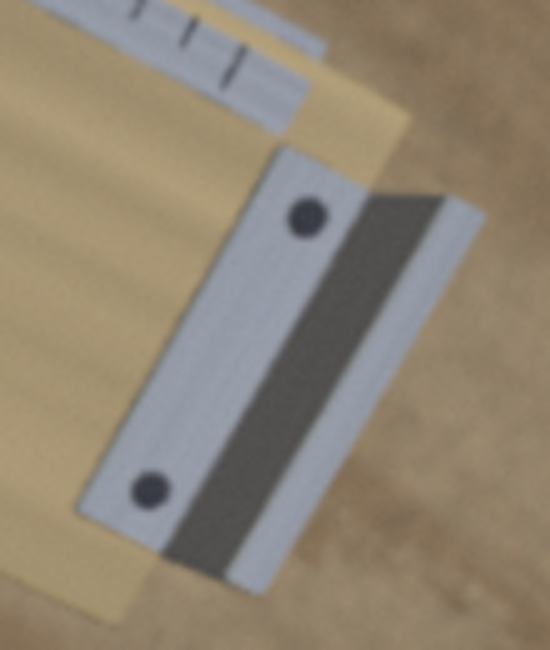

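```bash
python3 - <<'E'
from h import *
go((.5459,.2074,.0125),35)
d=load('w1')
f=lambda u,v,o,k:((u+.5)/k-.5+o[0],(v+.5)/k-.5+o[1])
A=atz(d,*f(485,215,(490,80),5),.036);B=atz(d,*f(262,593,(490,80),5),.036)
print('stop edge',A,B,(A+B)/2,np.degrees(np.arctan2(A[0]-B[0],-(A[1]-B[1]))))
a=atz(d,*f(183,108,(380,0),4),.014);b=atz(d,*f(228,22,(380,0),4),.014)
th=np.radians(10.7);ex=np.array([np.cos(th),np.sin(th)]);ey=np.array([-ex[1],ex[0]])
c=((A+B)/2)[:2]
for p in(a,b,A,B):print(p,(p[:2]-c)@ex,(p[:2]-c)@ey)
E
```

```text
t 1.87 pos [0.5272 0.0901 0.2317] ang 35.86 F [-3.2  6.8 -1.1] w 1.008 q7 0.05
delta cm [ 8.32 -8.36 21.96] turn 0.015 rows>= 5.978185586317545 0.12002948311958836
stop edge [0.66434735 0.26785706 0.036     ] [0.67741473 0.20056993 0.036     ] [0.67088104 0.2342135  0.036     ] -169.0097776444156
[0.5154182 0.2508566 0.014    ] -0.14966970819496284 0.04521798944147575
[0.51271564 0.2685641  0.014     ] -0.14903757820746216 0.06311937782595431
[0.66434735 0.26785706 0.036     ] -0.00017359909531650732 0.03427168937738265
[0.67741473 0.20056993 0.036     ] 0.00017359909531650732 -0.03427168937738265
```

arm_command:
  deltas:
    - [[2, -2, 1], 0.0, 0]
    - [[4.5, -4.5, 3], 0.015, 0]
    - [[7, -7, 5], 0.015, 0]
    - [[8.3, -8.3, 8], 0.015, 0]
    - [[8.3, -8.35, 12], 0.015, 0]
    - [[8.3, -8.35, 15.5], 0.015, 0]
    - [[8.3, -8.35, 18], 0.015, 0]
    - [[8.3, -8.35, 20], 0.015, 0]
    - [[8.3, -8.35, 21.0], 0.015, 0]
    - [[8.3, -8.35, 21.5], 0.015, 0]

```text
time: 2.7
tool_pos: [0.5465, 0.1971, 0.0149]
orientation: [0.0, 0.956, 0.293, -0.001]
force: [0.4, -0.8, -0.4]
width: 1.006
```

```bash
python3 - <<'E'
from h import *
d=snap('wrist','w2')
go((.5459,.2074,.0125),35)
E
```

```text
t 2.75 pos [0.5467 0.1972 0.0152] ang 34.09 F [-0.2 -0.1 -1.8] w 0.999 q7 -0.35
delta cm [ 0.51 -0.89  0.27] turn -0.016 rows>= 0.25394622305773334 0.12713556238204052
```

View pics/w2.png

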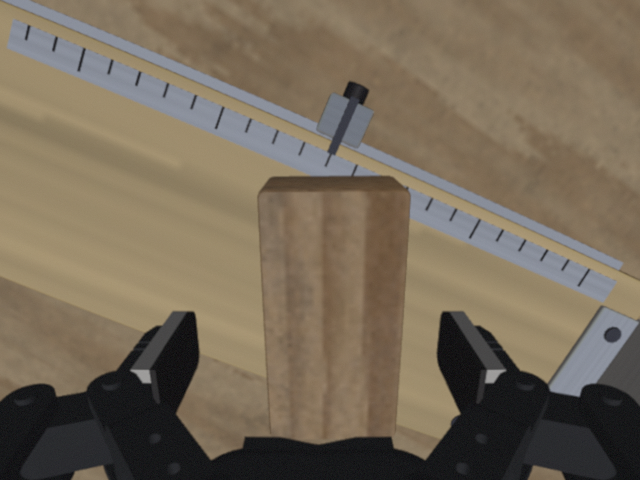

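arm_command:
  deltas:
    - [[0.3, -0.5, 0.1], -0.016, 0]
    - [[0.5, -0.9, 0.25], -0.016, 0]
    - [[0.5, -0.9, 0.25], -0.016, 0]
    - [[0.5, -0.9, 0.25], -0.016, 0.6]
    - [[0.5, -0.9, 0.25], -0.016, 1]
    - [[0.5, -0.9, 0.25], -0.016, 1]
    - [[0.5, -0.9, 0.25], -0.016, 1]
    - [[0.5, -0.9, 0.25], -0.016, 1]
    - [[0.5, -0.9, 0.25], -0.016, 1]
    - [[0.5, -0.9, 0.25], -0.016, 1]
  force: 40

```text
time: 3.58
tool_pos: [0.5465, 0.2074, 0.0142]
orientation: [0.0, 0.954, 0.301, 0.0]
force: [-0.3, -0.5, 6.2]
width: 0.52
```

```bash
python3 - <<'E'
from h import *
go((.5459,.2074,.11),35)
E
```

```text
t 3.58 pos [0.5465 0.2074 0.0142] ang 34.99 F [-0.3 -0.5  6.2] w 0.52 q7 -0.35
delta cm [-0.05 -0.03 -9.58] turn -0.0 rows>= 2.296882831563425 0.0018898147630374063
```

arm_command:
  deltas:
    - [[0, 0, -1], 0, 1]
    - [[0, 0, -4], 0, 1]
    - [[0, 0, -7.5], 0, 1]
    - [[-1, 1, -10], 0, 1]
    - [[-3, 4, -10], 0, 1]
    - [[-5.4, 7, -10], 0, 1]
    - [[-7.8, 10, -10], 0, 1]
    - [[-10.2, 13, -10], 0, 1]
    - [[-12.6, 16, -10], 0, 1]
    - [[-15, 19, -10], 0, 1]

```text
time: 4.42
tool_pos: [0.5319, -0.036, 0.1146]
orientation: [0.0, 0.954, 0.301, 0.0]
force: [1.3, 0.1, -1.0]
width: 0.516
```

arm_command:
  deltas:
    - [[-1.2, 1.5, 0], 0, 1]
    - [[-2, 2.5, 0], 0, 1]
    - [[-2.2, 2.7, 2], 0, 1]
    - [[-2.2, 2.7, 5], 0, 1]
    - [[-2.2, 2.7, 7.5], 0, 1]
    - [[-2.2, 2.7, 9], 0, 1]
    - [[-2.2, 2.7, 10], 0, 1]
    - [[-2.2, 2.7, 10.5], 0, 1]
    - [[-2.2, 2.7, 10.7], 0, 1]
    - [[-2.2, 2.7, 10.7], 0, 1]

```text
time: 5.25
tool_pos: [0.5302, -0.0685, 0.0072]
orientation: [0.0, 0.954, 0.301, 0.0]
force: [0.4, 0.2, -0.9]
width: 0.519
```

```bash
python3 - <<'E'
from h import *
go((.53,-.07,.0045),35)
E
```

```text
t 5.25 pos [ 0.5302 -0.0685  0.0072] ang 35.03 F [ 0.4  0.2 -0.9] w 0.519 q7 0.07
delta cm [-0.11  0.11  0.27] turn 0.0 rows>= 0.07518677819614603 0.0036598464368327193
```

arm_command:
  deltas:
    - [[0, 0, 0.15], 0, 1]
    - [[0, 0, 0.25], 0, 1]
    - [[0, 0, 0.25], 0, 1]
    - [[0, 0, 0.25], 0, 0.4]
    - [[0, 0, 0.25], 0, 0]
    - [[0, 0, 0.1], 0, 0]
    - [[0, 0, -1], 0, 0]
    - [[0, 0, -4.5], 0, 0]
    - [[0, 0, -8.5], 0, 0]
    - [[0, 0, -12.5], 0, 0]

```text
time: 6.08
tool_pos: [0.5292, -0.0684, 0.1339]
orientation: [-0.0, 0.954, 0.301, -0.0]
force: [0.7, -0.2, 0.8]
width: 1.0
```

```bash
python3 - <<'E'
from h import *
snap('top','top2');snap('wrist','w3');go((.583,-.2125,.2),138)
go((.583,-.2125,.2),-42)
E
```

```text
t 6.18 pos [ 0.5324 -0.0688  0.138 ] ang 35.0 F [ 0.9  0.2 -1.4] w 0.998 q7 0.22
delta cm [-4.07 14.71 -6.14] turn -1.798 rows>= 3.944984062606434 14.385639526208333
t 6.18 pos [ 0.5324 -0.0688  0.138 ] ang 35.0 F [ 0.9  0.2 -1.4] w 0.998 q7 0.22
delta cm [-4.07 14.71 -6.14] turn 1.344 rows>= 3.944984062606434 10.754025278260935
```

View pics/w3.png

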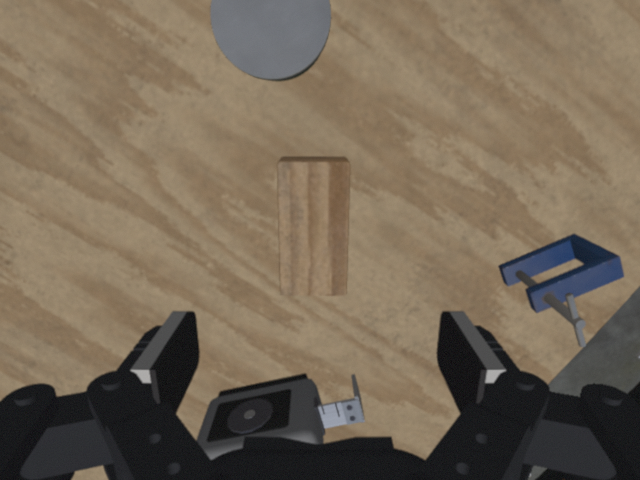

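arm_command:
  deltas:
    - [[0, 0, -1], 0.1, 0]
    - [[-0.5, 1.5, -3], 0.22, 0]
    - [[-1, 3.5, -5], 0.34, 0]
    - [[-1.6, 6, -7], 0.46, 0]
    - [[-2.3, 8.5, -8.5], 0.58, 0]
    - [[-3, 11, -9], 0.7, 0]
    - [[-3.6, 13, -9], 0.82, 0]
    - [[-4, 14.5, -9], 0.94, 0]
    - [[-4.1, 14.7, -9], 1.06, 0]
    - [[-4.1, 14.7, -9], 1.18, 0]

```text
time: 7.02
tool_pos: [0.5804, -0.2138, 0.2222]
orientation: [-0.0, 0.959, -0.284, -0.0]
force: [0.7, 0.9, -0.5]
width: 1.004
```

arm_command:
  deltas:
    - [[0, 0, 0], 0.1, 0]
    - [[0, 0, 0], 0.16, 0]
    - [[0, 0, 0], 0.16, 0]
    - [[0, 0, 0], 0.16, 0]
    - [[0, 0, 0], 0.16, 0]
    - [[0, 0, 0], 0.16, 0]
    - [[0, 0, 0], 0.16, 0]
    - [[0, 0, 0], 0.16, 0]
    - [[0, 0, 0], 0.16, 0]
    - [[0, 0, 0], 0.16, 0]

```text
time: 7.85
tool_pos: [0.5806, -0.2127, 0.2218]
orientation: [-0.0, 0.934, -0.356, -0.0]
force: [-0.3, -0.5, -0.7]
width: 0.998
```

```bash
python3 - <<'E'
from h import *
d=snap('wrist','w4');go((.584,-.2125,.035),-42)
print(arm.sense()['q'].round(2))
P=pc(d);Z=P[...,2]
v=np.mgrid[0:480,0:640][0]
m=(Z>.065)&(Z<.08)&(np.hypot(P[...,0]-.584,P[...,1]+.2125)<.06)
q=P[m];print(m.sum(),cv2.minAreaRect((q[:,:2]*1000).astype(np.float32)),np.median(q[:,2]))
E
```

```text
t 7.9 pos [ 0.5806 -0.2128  0.2218] ang -41.76 F [ 0.4 -1.2 -0.2] w 1.004 q7 -0.62
delta cm [ 0.24 -0.24 18.68] turn 0.004 rows>= 4.479387726280199 0.03349266867146856
[ 0.46  0.53 -0.3   1.62  0.18  1.02 -0.62]
5080 ((584.4113159179688, -211.98764038085938), (87.69235229492188, 33.81458282470703), 48.982147216796875) 0.07117650303499556
```

View pics/w4.png

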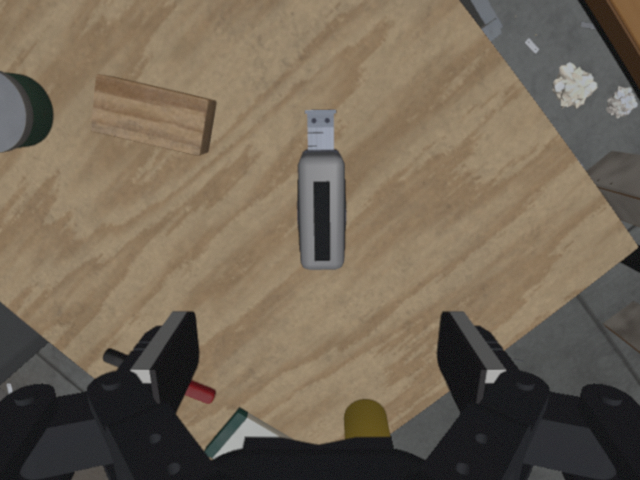

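arm_command:
  deltas:
    - [[0.1, -0.2, 1.5], 0, 0]
    - [[0.25, -0.3, 5], 0, 0]
    - [[0.25, -0.3, 9], 0, 0]
    - [[0.25, -0.3, 12.5], 0, 0]
    - [[0.25, -0.3, 15.5], 0, 0]
    - [[0.25, -0.3, 17.5], 0, 0]
    - [[0.25, -0.3, 18.7], 0, 0]
    - [[0.25, -0.3, 19.2], 0, 0]
    - [[0.25, -0.3, 19.2], 0, 0]
    - [[0.25, -0.3, 19.2], 0, 0]

```text
time: 8.73
tool_pos: [0.5851, -0.2124, 0.0309]
orientation: [-0.0, 0.934, -0.357, 0.001]
force: [-0.5, -0.3, 0.5]
width: 1.002
```

arm_command:
  deltas:
    - [[0, 0, 0], 0, 0.4]
    - [[0, 0, 0], 0, 0.7]
    - [[0, 0, 0], 0, 1]
    - [[0, 0, 0], 0, 1]
    - [[0, 0, 0], 0, 1]
    - [[0, 0, 0], 0, 1]
    - [[0, 0, 0], 0, 1]
    - [[0, 0, 0], 0, 1]
    - [[0, 0, 0], 0, 1]
    - [[0, 0, 0], 0, 1]
  force: 70

```text
time: 9.57
tool_pos: [0.5848, -0.2123, 0.0301]
orientation: [0.0, 0.934, -0.357, 0.0]
force: [0.3, 0.5, 6.0]
width: 0.409
```

```bash
python3 - <<'E'
from h import *
go((.584,-.2125,.2),-79.3)
d=snap('wrist','w5')
E
```

```text
t 9.57 pos [ 0.5848 -0.2123  0.0301] ang -41.77 F [0.3 0.5 6. ] w 0.409 q7 -0.71
delta cm [ -0.03   0.06 -16.99] turn 0.655 rows>= 4.0732464725639685 5.241087319131433
```

View pics/w5.png

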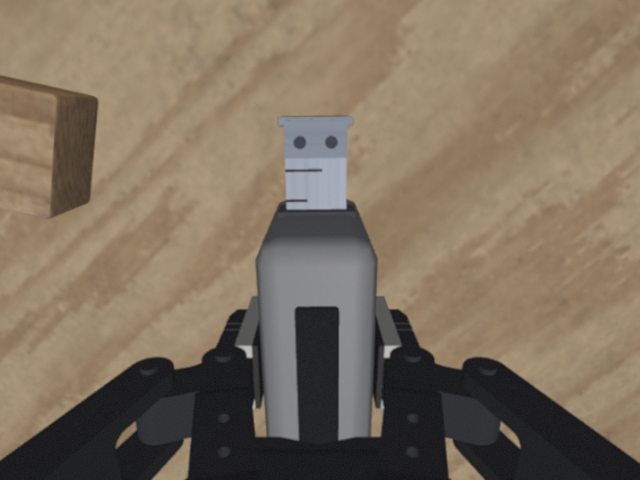

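arm_command:
  deltas:
    - [[0, 0, -1], 0, 1]
    - [[0, 0, -4], 0, 1]
    - [[0, 0, -8], 0, 1]
    - [[-1, -1.3, -11], 0.05, 1]
    - [[-3, -3.8, -12.5], 0.15, 1]
    - [[-5.4, -6.8, -13], 0.25, 1]
    - [[-7.8, -9.8, -13], 0.35, 1]
    - [[-10.2, -12.9, -13], 0.45, 1]
    - [[-12.6, -15.9, -13], 0.55, 1]
    - [[-15, -18.9, -13], 0.65, 1]

```text
time: 10.45
tool_pos: [0.598, 0.0306, 0.1603]
orientation: [-0.0, 0.77, -0.638, -0.0]
force: [0.1, -1.0, -3.1]
width: 0.409
```

```bash
python3 - <<'E'
from h import *
go((.6096,.222,.105),-79.2)
E
```

```text
t 10.45 pos [0.598  0.0306 0.1603] ang -79.3 F [ 0.1 -1.  -3.1] w 0.409 q7 -1.62
delta cm [-18.59  -4.69   5.54] turn -0.002 rows>= 4.786106620801096 0.013853294298113546
```

arm_command:
  deltas:
    - [[-3.5, -0.9, 0], 0, 1]
    - [[-7.5, -2, 0], 0, 1]
    - [[-11.5, -3, 0], 0, 1]
    - [[-15, -4, 0], 0, 1]
    - [[-17.5, -4.6, 0], 0, 1]
    - [[-18.6, -4.7, 1], 0, 1]
    - [[-18.6, -4.7, 2.5], 0, 1]
    - [[-18.6, -4.7, 4], 0, 1]
    - [[-18.6, -4.7, 5], 0, 1]
    - [[-18.6, -4.7, 5], 0, 1]

```text
time: 11.28
tool_pos: [0.608, 0.2193, 0.1077]
orientation: [0.002, 0.771, -0.636, -0.001]
force: [-0.3, -1.5, -4.1]
width: 0.41
```

```bash
python3 - <<'E'
from h import *
d=snap('wrist','w6');go((.6096,.222,.085),-79.2);snap('side','s6');print(arm.sense()['q'].round(2))
crop('s6',220,200,380,330,5,'c6')
E
```

```text
t 11.33 pos [0.6087 0.2196 0.1091] ang -79.04 F [-0.3 -0.2 -2.3] w 0.411 q7 -1.91
delta cm [-0.22 -0.14  2.41] turn 0.003 rows>= 0.580877085077115 0.02223578886144153
[-0.35  0.7  -0.13  1.63  0.12  0.83 -1.91]
```

View pics/w6.png

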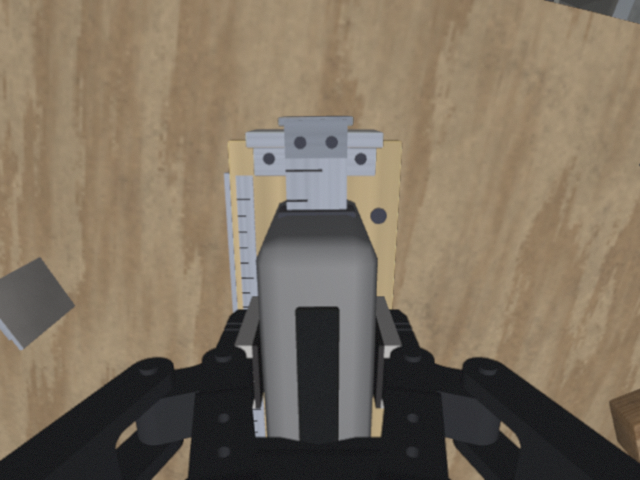

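View pics/c6.png

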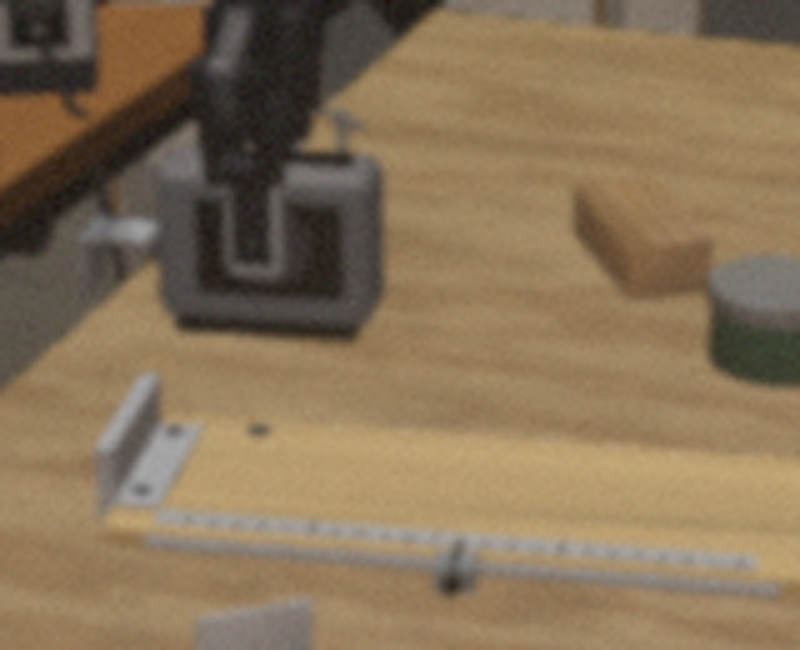

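```bash
python3 - <<'E'
from h import *
crop('w6',220,100,410,220,4,'c7')
d=load('w6');P=pc(d)
print(P[[128,128,165,185],[300,330,316,316]].round(4), P[340,316].round(4),P[270,316].round(4),P[135,260].round(4))
E
```

```text
[[0.6761 0.239  0.1143]
 [0.6779 0.2297 0.1143]
 [0.6656 0.2318 0.1142]
 [0.6591 0.2305 0.1139]] [0.6242 0.2237 0.1514] [0.6431 0.2274 0.1488] [0.6651 0.2607 0.0352]
```

View pics/c7.png

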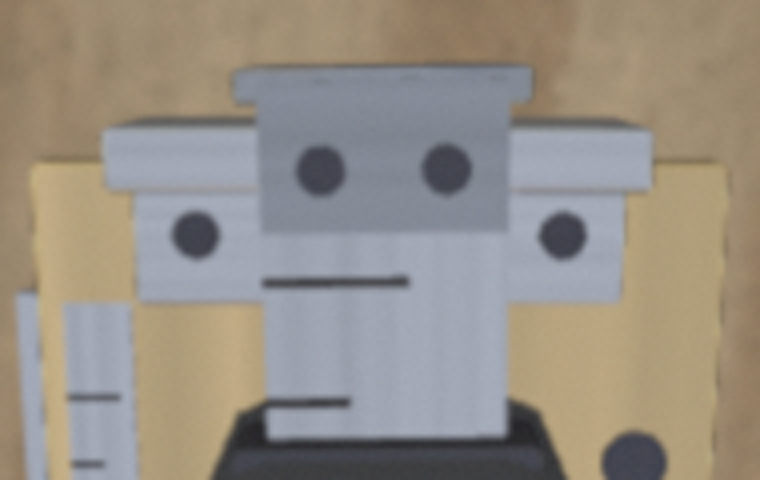

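```bash
python3 - <<'E'
from h import *
d=load('w6');E=d['extrinsics'];print('cam',-E[:3,:3].T@E[:3,3], 'fwd',E[2,:3])
P=pc(d)
th=np.radians(10.8);ex=np.array([np.cos(th),np.sin(th)]);ey=np.array([-ex[1],ex[0]]);c=np.array([.6715,.2338])
for u in (285,316,345):
  for v in range(114,130):
    p=P[v,u];print(u,v,p[2].round(4),((p[:2]-c)@ex).round(4),((p[:2]-c)@ey).round(4)) if u==316 or v%6==0 else 0
print('stop col')
for v in range(126,150): p=P[v,262];print(v,p[2].round(4),((p[:2]-c)@ex).round(4),((p[:2]-c)@ey).round(4))
# edges
f=lambda u,v:((u+.5)/4-.5+220,(v+.5)/4-.5+100)
for n,u,v,z in[('stopL',105,127,.036),('stopR',650,127,.036),('hookL',232,70,.1165),('hookR',530,70,.1165)]:
    p=atz(d,*f(u,v),z);print(n,p,(p[:2]-c)@ex,(p[:2]-c)@ey)
E
```

```text
cam [0.6824873  0.23470112 0.24953148] fwd [-0.29251589 -0.05813742 -0.95449175]
285 114 -0.0018 0.0087 0.0176
285 120 0.1149 0.0079 0.0089
285 126 0.1163 0.0061 0.0088
316 114 -0.0 0.0088 -0.0005
316 115 0.0002 0.0082 -0.0005
316 116 0.1102 0.0091 -0.0008
316 117 0.1137 0.0088 -0.0008
316 118 0.1149 0.0086 -0.0008
316 119 0.1145 0.0083 -0.0008
316 120 0.1148 0.008 -0.0008
316 121 0.1158 0.0077 -0.0008
316 122 0.1165 0.0074 -0.0008
316 123 0.1154 0.0071 -0.0008
316 124 0.1143 0.0067 -0.0008
316 125 0.1147 0.0064 -0.0008
316 126 0.1156 0.0061 -0.0008
316 127 0.1154 0.0058 -0.0008
316 128 0.1148 0.0055 -0.0008
316 129 0.1148 0.0052 -0.0008
345 114 -0.0004 0.0088 -0.0174
345 120 0.2495 0.011 -0.0012
345 126 0.1153 0.0062 -0.0099
stop col
126 -0.0003 0.0019 0.0311
127 -0.0007 0.0013 0.0311
128 -0.0004 0.0008 0.0311
129 0.0052 0.0005 0.0304
130 0.0183 0.0005 0.0287
131 0.0291 0.0005 0.0274
132 0.0353 0.0003 0.0266
133 0.0357 -0.0002 0.0265
134 0.035 -0.0007 0.0266
135 0.0354 -0.0012 0.0266
136 0.036 -0.0017 0.0265
137 0.0351 -0.0022 0.0267
138 0.0361 -0.0026 0.0266
139 0.0354 -0.0032 0.0267
140 0.0353 -0.0037 0.0267
141 0.035 -0.0042 0.0268
142 0.0366 -0.0046 0.0266
143 0.0348 -0.0052 0.0268
144 0.0349 -0.0057 0.0268
145 0.0359 -0.0061 0.0267
146 0.0347 -0.0067 0.0269
147 0.0356 -0.0072 0.0268
148 0.011 -0.0098 0.03
149 0.0119 -0.0103 0.0299
stopL [0.66562991 0.26789356 0.036     ] 0.0006223863337451961 0.03458961437611571
stopR [0.67867871 0.20070833 0.036     ] 0.0008507924736233248 -0.033850678927986655
hookL [0.67810096 0.24632176 0.1165    ] 0.008830383251714544 0.011063070724642134
hookR [0.68250388 0.22366174 0.1165    ] 0.008909246931274227 -0.01202060083037184
```

arm_command:
  deltas:
    - [[-0.05, -0.2, 0.5], 0, 1]
    - [[-0.1, -0.35, 1.5], 0, 1]
    - [[-0.1, -0.35, 2.5], 0, 1]
    - [[-0.1, -0.35, 3.2], 0, 1]
    - [[-0.1, -0.35, 3.2], 0, 1]
    - [[-0.1, -0.35, 3.2], 0, 1]
    - [[-0.1, -0.35, 3.2], 0, 1]
    - [[-0.1, -0.35, 3.2], 0, 1]
    - [[-0.1, -0.35, 3.2], 0, 1]
    - [[-0.1, -0.35, 3.2], 0, 1]

```text
time: 12.22
tool_pos: [0.6126, 0.222, 0.0782]
orientation: [-0.0, 0.772, -0.636, 0.0]
force: [0.3, -0.1, -4.0]
width: 0.415
```

```bash
cat >> h.py <<'E'
def brd(P,u,v):
    th=np.radians(10.8);ex=np.array([np.cos(th),np.sin(th)]);ey=np.array([-ex[1],ex[0]]);c=np.array([.6715,.2338])
    p=np.asarray(P);return np.array([(p[:2]-c)@ex,(p[:2]-c)@ey,p[2]]).round(4)
E
python3 - <<'E'
from h import *
d=snap('wrist','w8');go((.6096,.222,.043),-79.2);P=pc(d)
print('tcp',brd(arm.sense()['tool_pos'],0,0))
for v in range(112,132): print(v,brd(P[v,316],0,0),brd(P[v,262],0,0))
E
```

```text
t 12.27 pos [0.6126 0.2219 0.0781] ang -79.02 F [ 0.2  0.7 -3.9] w 0.411 q7 -1.92
delta cm [-0.06  0.3   3.51] turn 0.003 rows>= 0.8452485709909298 0.025648959437234158
tcp [-0.0601 -0.0006  0.0781]
112 [ 0.0154  0.0012 -0.002 ] [0.0153 0.0288 0.0002]
113 [ 0.0149  0.0012 -0.0006] [ 0.0148  0.029  -0.0012]
114 [ 0.0144  0.0012 -0.0004] [ 0.0143  0.029  -0.0004]
115 [ 0.0139  0.0012 -0.0009] [ 0.0138  0.0291 -0.0012]
116 [0.0141 0.0009 0.081 ] [ 0.0133  0.0289 -0.    ]
117 [0.0139 0.0009 0.0851] [ 0.0128  0.029  -0.0001]
118 [0.0135 0.0009 0.0844] [ 0.0123  0.0291 -0.001 ]
119 [0.0132 0.0009 0.0844] [ 0.0118  0.029  -0.0004]
120 [0.0129 0.0009 0.0845] [ 0.0113  0.0291 -0.0006]
121 [0.0127 0.0009 0.0865] [ 0.0108  0.0291 -0.0005]
122 [0.0124 0.0009 0.086 ] [ 0.0103  0.029  -0.0002]
123 [0.0121 0.0009 0.0873] [0.0099 0.029  0.0006]
124 [0.0117 0.0009 0.086 ] [ 0.0093  0.0291 -0.0006]
125 [0.0115 0.0009 0.0866] [0.0088 0.0291 0.0001]
126 [0.0111 0.0009 0.086 ] [ 0.0083  0.0292 -0.0009]
127 [0.0108 0.0009 0.086 ] [ 0.0078  0.0292 -0.0008]
128 [0.0105 0.0009 0.0865] [ 0.0073  0.0294 -0.0022]
129 [0.0102 0.0009 0.0855] [ 0.0068  0.0292 -0.0002]
130 [0.01   0.0009 0.0872] [ 0.0063  0.0292 -0.0001]
131 [0.0096 0.0009 0.0858] [0.0058 0.0291 0.0002]
```

View pics/w8.png

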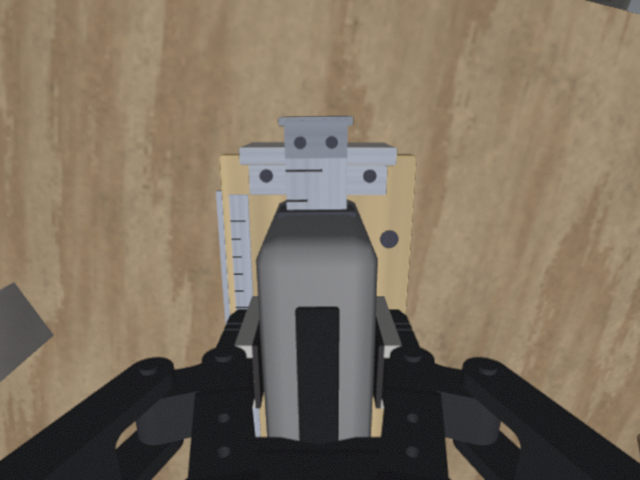

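arm_command:
  deltas:
    - [[0, 0, 0.3], 0, 1]
    - [[0, 0, 0.8], 0, 1]
    - [[0, 0, 1.4], 0, 1]
    - [[0, 0, 2.0], 0, 1]
    - [[0, 0, 2.6], 0, 1]
    - [[0, 0, 3.1], 0, 1]
    - [[0, 0, 3.4], 0, 1]
    - [[0, 0, 3.5], 0, 1]
    - [[0, 0, 3.5], 0, 1]
    - [[0, 0, 3.5], 0, 1]

```text
time: 13.1
tool_pos: [0.6126, 0.222, 0.0429]
orientation: [-0.0, 0.772, -0.636, 0.0]
force: [0.3, -0.0, -4.0]
width: 0.404
```

```bash
python3 - <<'E'
from h import *
d=snap('wrist','w9');go((.6096,.222,.0427),-79.2);P=pc(d)
print('tcp',brd(arm.sense()['tool_pos'],0,0))
print([brd(P[v,316],0,0).tolist() for v in range(115,121)])
snap('side','s9');crop('s9',220,230,380,350,5,'c9')
E
```

```text
t 13.15 pos [0.6126 0.222  0.0431] ang -79.01 F [-0.1  0.3 -3.9] w 0.412 q7 -1.93
delta cm [-0.06  0.3   0.04] turn 0.003 rows>= 0.07318576574222829 0.026126256862252385
tcp [-0.06   -0.0005  0.0431]
[[0.0141, 0.0011, -0.0004], [0.0141, 0.0009, 0.0448], [0.0138, 0.0009, 0.049], [0.0135, 0.0009, 0.051], [0.0132, 0.0009, 0.0502], [0.0129, 0.0009, 0.0506]]
```

View pics/c9.png

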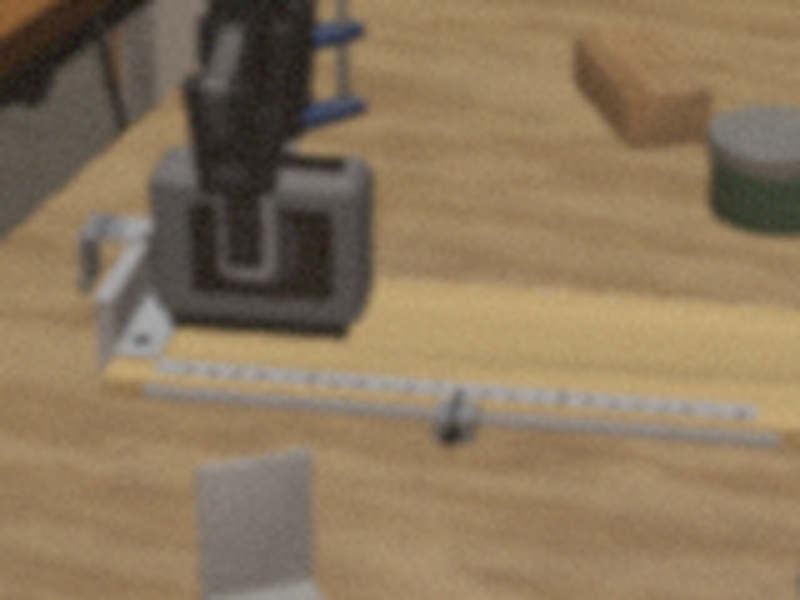

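arm_command:
  deltas:
    - [[0, 0.4, 0], 0, 1]
    - [[0, 1.4, 0], 0, 1]
    - [[0, 3, 0], 0, 1]
    - [[0, 4.8, 0], 0, 1]
    - [[0, 6.8, 0], 0, 1]
    - [[0, 8.8, 0], 0, 1]
    - [[0, 10.6, 0], 0, 1]
    - [[0, 11.9, 0], 0, 1]
    - [[0, 12.6, 0], 0, 1]
    - [[0, 12.8, 0], 0, 1]

```text
time: 14.03
tool_pos: [0.4865, 0.1974, 0.0433]
orientation: [-0.0, 0.771, -0.636, 0.0]
force: [4.5, -0.5, -4.9]
width: 0.409
```

arm_command:
  deltas:
    - [[0, 0, 0], 0, 1]
    - [[0, 0, 0], 0, 1]
    - [[0, 0, 0], 0, 1]
    - [[0, 0, 0], 0, 1]
    - [[0, 0, 0], 0, 1]
    - [[0, 0, 0], 0, 1]
    - [[0, 0, 0], 0, 1]
    - [[0, 0, 0], 0, 1]
    - [[0, 0, 0], 0, 1]
    - [[0, 0, 0], 0, 1]

```text
time: 14.87
tool_pos: [0.4868, 0.1976, 0.0428]
orientation: [-0.0, 0.772, -0.636, -0.0]
force: [4.1, -0.7, -2.4]
width: 0.406
```

```bash
python3 - <<'E'
from h import *
d=snap('wrist','w10');go((.6096,.222,.0427),-79.2)
print('tcp',brd(arm.sense()['tool_pos'],0,0));print(arm.sense()['q'].round(2))
snap('side','s10');crop('s10',220,230,420,350,4,'c10')
E
```

```text
t 14.92 pos [0.4868 0.1975 0.0428] ang -79.01 F [ 4.4 -0.7 -2.6] w 0.41 q7 -2.01
delta cm [-6.000e-02 -1.252e+01  1.000e-02] turn 0.003 rows>= 3.0025553952045647 0.026449903628067862
tcp [-0.1882 -0.001   0.0428]
[-0.41  0.65 -0.12  1.99  0.14  0.51 -2.01]
```

View pics/w10.png

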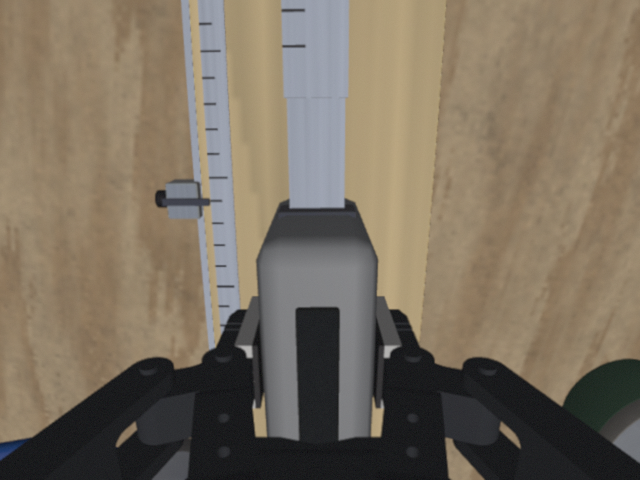

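View pics/c10.png

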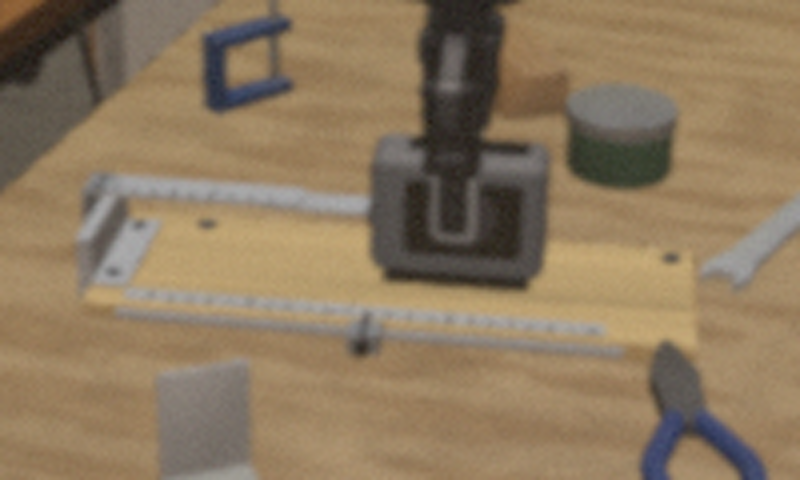

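```bash
python3 - <<'E'
from h import *
crop('w10',140,160,400,280,3,'c11')
d=load('w10');P=pc(d)
for v in range(195,250,3): print(v,brd(P[v,316],0,0),brd(P[v,340],0,0))
print('idx');
for v in range(194,210): print(v,brd(P[v,195],0,0),d['pixels'][v,195],d['pixels'][v,205])
E
```

```text
195 [-0.1394  0.0004  0.0489] [-0.1394 -0.0076  0.0487]
198 [-0.1406  0.0004  0.0479] [-0.1407 -0.0077  0.0474]
201 [-0.1416  0.0004  0.0478] [-0.1417 -0.0077  0.0472]
204 [-0.1427  0.0004  0.0475] [-0.1424 -0.0076  0.0488]
207 [-0.1436  0.0004  0.0481] [-0.1436 -0.0077  0.0482]
210 [-0.1439  0.0004  0.0514] [-0.1434 -0.0074  0.0534]
213 [-0.1445  0.0004  0.0532] [-0.1444 -0.0074  0.0533]
216 [-0.1449  0.0004  0.0557] [-0.145  -0.0073  0.0552]
219 [-0.145   0.0004  0.059 ] [-0.1446 -0.0071  0.0606]
222 [-0.145   0.0004  0.0629] [-0.1447 -0.0069  0.0636]
225 [-0.1445  0.0004  0.0679] [-0.1448 -0.0067  0.0667]
228 [-0.1447  0.0003  0.0707] [-0.1445 -0.0065  0.0712]
231 [-0.145   0.0003  0.0727] [-0.1446 -0.0064  0.074 ]
234 [-0.1447  0.0003  0.0765] [-0.1448 -0.0063  0.0761]
237 [-0.1456  0.0003  0.0766] [-0.1452 -0.0062  0.0778]
240 [-0.1457  0.0003  0.0789] [-0.146  -0.0062  0.078 ]
243 [-0.146   0.0003  0.0806] [-0.1463 -0.0061  0.0796]
246 [-0.1463  0.0003  0.0821] [-0.1466 -0.006   0.0814]
249 [-0.1473  0.0003  0.0818] [-0.1469 -0.0059  0.083 ]
idx
194 [-0.1466  0.0525  0.0103] [126 132 140] [179 161 125]
195 [-0.1469  0.0523  0.011 ] [127 132 141] [180 161 124]
196 [-0.1475  0.0525  0.0105] [127 131 142] [177 159 124]
197 [-0.1476  0.0521  0.012 ] [114 119 128] [157 140 109]
198 [-0.1478  0.0519  0.0129] [84 88 95] [112 101  84]
199 [-0.1482  0.0518  0.0132] [64 65 73] [70 68 70]
200 [-0.1486  0.0518  0.0134] [62 64 74] [63 65 76]
201 [-0.149   0.0518  0.0134] [64 66 77] [60 64 74]
202 [-0.1492  0.0515  0.0146] [66 66 77] [66 67 78]
203 [-0.15   0.052  0.013] [63 66 75] [63 66 75]
204 [-0.1504  0.052   0.0131] [67 68 80] [67 67 77]
205 [-0.1507  0.0518  0.0138] [83 84 97] [99 93 88]
206 [-0.1517  0.0526  0.0112] [111 116 126] [150 135 107]
207 [-0.1519  0.0524  0.012 ] [126 131 142] [175 157 120]
208 [-0.1526  0.0527  0.0111] [126 133 145] [178 159 120]
209 [-0.153   0.0528  0.0111] [127 133 144] [176 157 118]
```

View pics/c11.png

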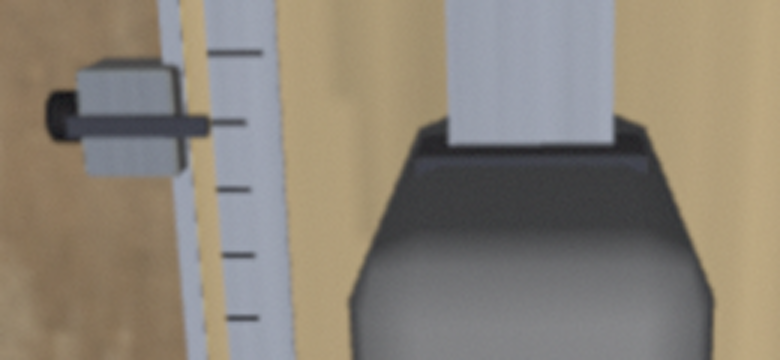

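arm_command:
  deltas:
    - [[0, 0.1, 0], 0, 1]
    - [[0, 0.3, 0], 0, 1]
    - [[0, 0.43, 0], 0, 1]
    - [[0, 0.43, 0], 0, 1]
    - [[0, 0.43, 0], 0, 1]
    - [[0, 0.43, 0], 0, 1]
    - [[0, 0.43, 0], 0, 1]
    - [[0, 0.43, 0], 0, 1]
    - [[0, 0.43, 0], 0, 1]
    - [[0, 0.43, 0], 0, 1]

```text
time: 15.8
tool_pos: [0.4826, 0.1968, 0.0428]
orientation: [-0.0, 0.772, -0.636, -0.0]
force: [3.0, -0.7, -2.1]
width: 0.409
```

```bash
python3 - <<'E'
from h import *
d=snap('wrist','w12');go((.6096,.222,.0427),-79.2)
print('tcp',brd(arm.sense()['tool_pos'],0,0));P=pc(d)
print('face',np.median([brd(P[v,u],0,0)[0] for v in range(217,234) for u in range(295,345)]),np.median([brd(P[v,u],0,0)[0] for v in range(208,212) for u in range(295,340)]))
g=d['pixels'][:,195:206].mean((1,2));
print([(v,round(g[v]),brd(P[v,195],0,0)[0]) for v in range(176,205) if g[v]<110])
for n in('side','top'):
    e=snap(n,n[0]+'12');
crop('s12',290,250,390,340,8,'c12');crop('t12',200,200,280,330,5,'c13')
E
```

```text
t 15.85 pos [0.4826 0.1967 0.0428] ang -79.01 F [ 4.5 -1.  -2.2] w 0.409 q7 -2.01
delta cm [-6.000e-02 -1.295e+01  1.000e-02] turn 0.003 rows>= 3.104889630804517 0.026027301850870842
tcp [-0.1925 -0.001   0.0428]
face -0.1491 -0.1481
[(188, 91, np.float64(-0.1483)), (189, 69, np.float64(-0.1484)), (190, 68, np.float64(-0.1486)), (191, 69, np.float64(-0.149)), (192, 69, np.float64(-0.1492)), (193, 69, np.float64(-0.15)), (194, 72, np.float64(-0.1505)), (195, 87, np.float64(-0.1508)), (196, 107, np.float64(-0.1517))]
```

View pics/c12.png

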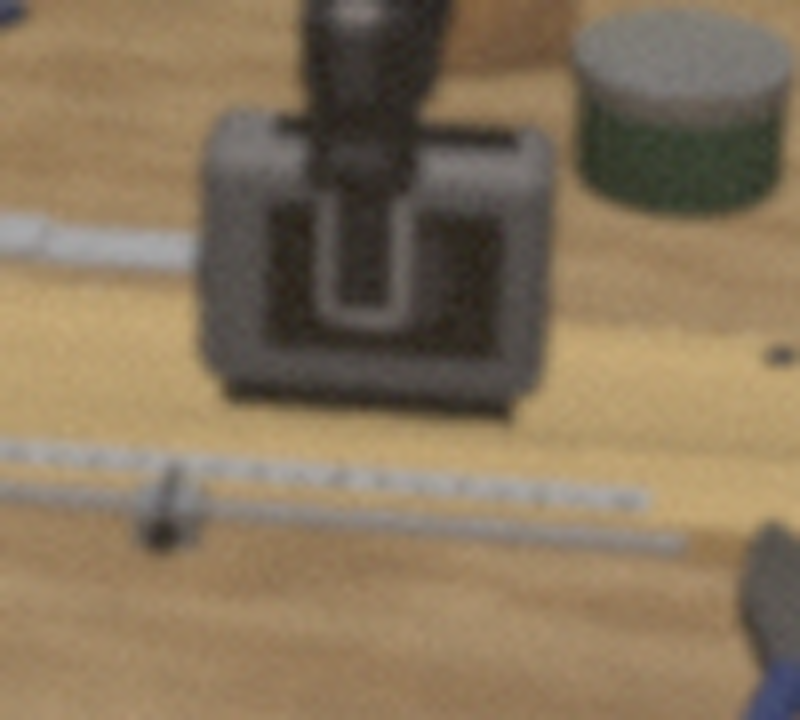

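View pics/c13.png

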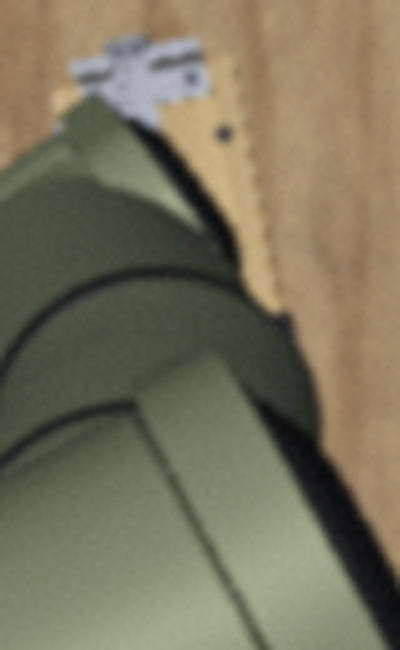

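```bash
python3 - <<'E'
from h import *
d=load('s12');f=lambda u,v:((u+.5)/8-.5+290,(v+.5)/8-.5+250)
th=np.radians(10.8)
for n,(u,v),z in [('tip',(178,470),.014),('bar out',(165,520),.014),('face mid z.0495',(201,250),.0495),('face z.06',(203,200),.06)]:
    print(n,brd(atz(d,*f(u,v),z),0,0))
# predict pixel of front edge at y=.018 (shell, maybe rounded) for x=-.1493
for x in(-.1473,-.1493,-.1513):
    for y in (.0,.018):
        p=np.array([.6715,.2338])+x*np.array([np.cos(th),np.sin(th)])+y*np.array([-np.sin(th),np.cos(th)])
        q=proj(d,[*p,.0495]);print(x,y,((q+.5-[290,250])*8-.5).round(1))
for y in (.046,.06):
    p=np.array([.6715,.2338])-.1493*np.array([np.cos(th),np.sin(th)])+y*np.array([-np.sin(th),np.cos(th)])
    q=proj(d,[*p,.014]);print('idx pred',((q+.5-[290,250])*8-.5).round(1))
E
```

```text
tip [-0.1517  0.0467  0.014 ]
bar out [-0.1521  0.0704  0.014 ]
face mid z.0495 [-0.15   -0.0021  0.0495]
face z.06 [-0.1494 -0.0094  0.06  ]
-0.1473 0.0 [189.2 253. ]
-0.1473 0.018 [178.6 285.5]
-0.1493 0.0 [197.  253.6]
-0.1493 0.018 [186.6 286.1]
-0.1513 0.0 [204.8 254.2]
-0.1513 0.018 [194.6 286.7]
idx pred [168.8 467.8]
idx pred [160.  496.9]
```

arm_command:
  deltas:
    - [[0, 0, 0.1], 0, 1]
    - [[0, 0, 0.2], 0, 1]
    - [[0, 0, 0.3], 0, 1]
    - [[0, 0, 0.4], 0, 1]
    - [[0, 0, 0.5], 0, 1]
    - [[0, 0, 0.6], 0, 1]
    - [[0, 0, 0.65], 0, 1]
    - [[0, 0, 0.7], 0, 1]
    - [[0, 0, 0.7], 0, 1]
    - [[0, 0, 0.7], 0, 1]

```text
time: 16.78
tool_pos: [0.4828, 0.1969, 0.036]
orientation: [-0.0, 0.772, -0.636, 0.0]
force: [3.0, -0.2, 5.9]
width: 0.413
```

```bash
python3 - <<'E'
from h import *
go((.6096,.222,.0427),-79.2);print('tcp',brd(arm.sense()['tool_pos'],0,0))
E
```

```text
t 16.78 pos [0.4828 0.1969 0.036 ] ang -79.0 F [ 3.  -0.2  5.9] w 0.413 q7 -2.02
delta cm [ -0.04 -12.93  -0.67] turn 0.003 rows>= 3.105154604330423 0.027761255138090184
tcp [-0.1923 -0.0009  0.036 ]
```

arm_command:
  deltas:
    - [[0, 0, 0.04], 0, 1]
    - [[0, 0, 0.08], 0, 1]
    - [[0, 0, 0.12], 0, 1]
    - [[0, 0, 0.16], 0, 1]
    - [[0, 0, 0.2], 0, 1]
    - [[0, 0, 0.2], 0, 1]
    - [[0, 0, 0.2], 0, 1]
    - [[0, 0, 0.2], 0, 1]
    - [[0, 0, 0.2], 0, 1]
    - [[0, 0, 0.2], 0, 1]

```text
time: 17.62
tool_pos: [0.4828, 0.197, 0.0347]
orientation: [-0.0, 0.772, -0.636, 0.0]
force: [-2.5, -1.6, 24.3]
width: 0.414
```

arm_command:
  deltas:
    - [[0, 0, -0.03], 0, 1]
    - [[0, 0, -0.06], 0, 1]
    - [[0, 0, -0.1], 0, 1]
    - [[0, 0, -0.1], 0, 1]
    - [[0, 0, -0.1], 0, 1]
    - [[0, 0, -0.1], 0, 1]
    - [[0, 0, -0.1], 0, 1]
    - [[0, 0, -0.1], 0, 1]
    - [[0, 0, -0.1], 0, 1]
    - [[0, 0, -0.1], 0, 1]

```text
time: 18.45
tool_pos: [0.4826, 0.1968, 0.0348]
orientation: [-0.0, 0.772, -0.636, -0.0]
force: [4.3, 1.5, 1.1]
width: 0.414
```

```bash
python3 - <<'E'
from h import *
d=snap('wrist','w14');go((.6096,.222,.0427),-79.2);print('tcp',brd(arm.sense()['tool_pos'],0,0))
P=pc(d)
print('face',np.median([brd(P[v,u],0,0)[0] for v in range(217,234) for u in range(295,345)]))
print('top z',np.median(P[280:300,270:290,2]),np.median(P[330:400,300:335,2]))
g=d['pixels'][:,195:206].mean((1,2));
print([(v,round(g[v]),brd(P[v,195],0,0)[0]) for v in range(170,205) if g[v]<110])
snap('side','s14');crop('s14',290,250,390,340,8,'c14')
crop('w14',140,130,400,280,3,'c15')
d0=load('w12');P0=pc(d0);print('before top z',np.median(P0[280:300,270:290,2]),np.median(P0[330:400,300:335,2]))
E
```

```text
t 18.5 pos [0.4826 0.1968 0.0348] ang -79.01 F [3.8 1.6 0.4] w 0.41 q7 -2.02
delta cm [ -0.05 -12.95  -0.79] turn 0.003 rows>= 3.111002110910143 0.026675590779728392
tcp [-0.1925 -0.0009  0.0348]
face -0.1491
top z 0.07547470069663764 0.07768557423351793
[(192, 91, np.float64(-0.1483)), (193, 74, np.float64(-0.1482)), (194, 70, np.float64(-0.1485)), (195, 73, np.float64(-0.1493)), (196, 77, np.float64(-0.1496)), (197, 78, np.float64(-0.15)), (198, 84, np.float64(-0.1505)), (199, 105, np.float64(-0.1508))]
before top z 0.08345273997393592 0.0856879018970379
```

View pics/c14.png

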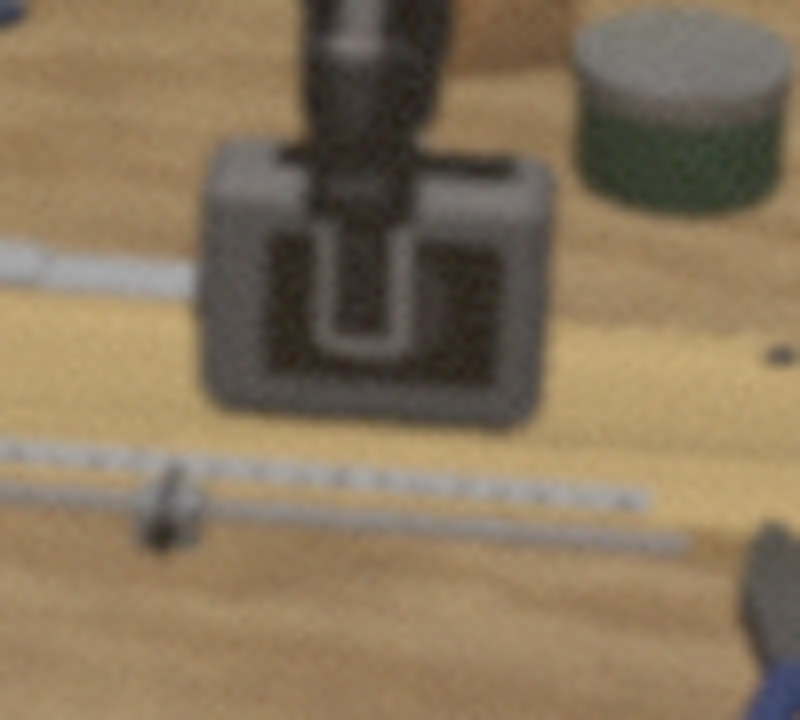

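View pics/c15.png

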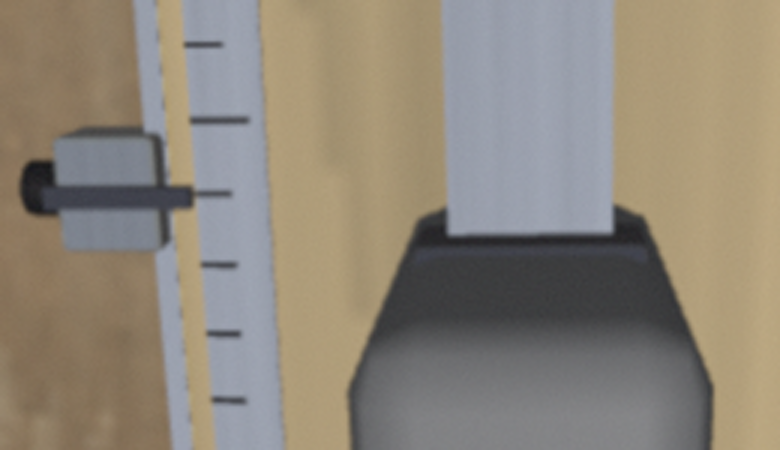

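arm_command:
  deltas:
    - [[0, 0, 0], 0, 0.5]
    - [[0, 0, 0], 0, 0.3]
    - [[0, 0, 0], 0, 0]
    - [[0, 0, 0], 0, 0]
    - [[0, 0, 0], 0, 0]
    - [[0, 0, 0], 0, 0]
    - [[0, 0, 0], 0, 0]
    - [[0, 0, -0.5], 0, 0]
    - [[0, 0, -2], 0, 0]
    - [[0, 0, -4], 0, 0]

```text
time: 19.38
tool_pos: [0.4818, 0.1964, 0.0746]
orientation: [0.001, 0.772, -0.636, -0.001]
force: [0.3, -0.3, -0.7]
width: 1.0
```

arm_command:
  deltas:
    - [[0, 0, -2], 0, 0]
    - [[0, 0, -5], 0, 0]
    - [[0, 0, -8], 0, 0]
    - [[0, 0, -11], 0, 0]
    - [[0, 0, -13], 0, 0]
    - [[0, 0, -14], 0, 0]
    - [[0, 0, -14], 0, 0]
    - [[0, 0, -14], 0, 0]
    - [[0, 0, -14], 0, 0]
    - [[0, 0, -14], 0, 0]

```text
time: 20.22
tool_pos: [0.4821, 0.1965, 0.2136]
orientation: [0.001, 0.772, -0.636, -0.0]
force: [-0.4, 0.2, -0.6]
width: 0.999
```

```bash
python3 - <<'E'
from h import *
d=snap('wrist','w16');snap('side','s16');go((.6096,.222,.0427),-79.2)
crop('s16',220,230,420,350,4,'c16')
E
```

```text
t 20.32 pos [0.4822 0.1966 0.2139] ang -79.01 F [-0.6 -0.8 -0.1] w 1.0 q7 -1.95
delta cm [ -0.07 -13.02  17.1 ] turn 0.003 rows>= 5.1534428075125485 0.026811352208239932
```

View pics/w16.png

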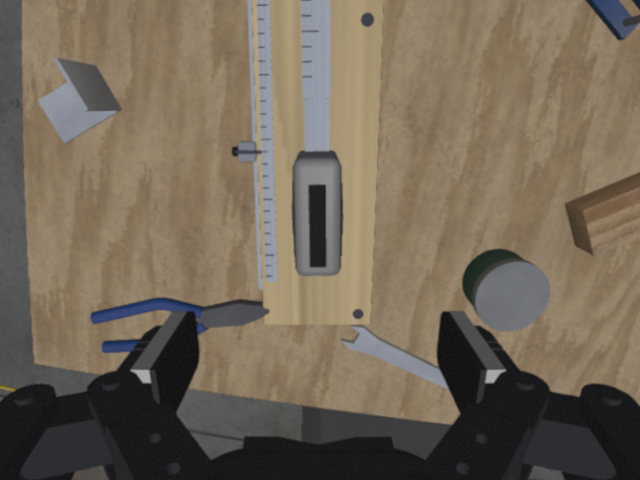

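View pics/c16.png

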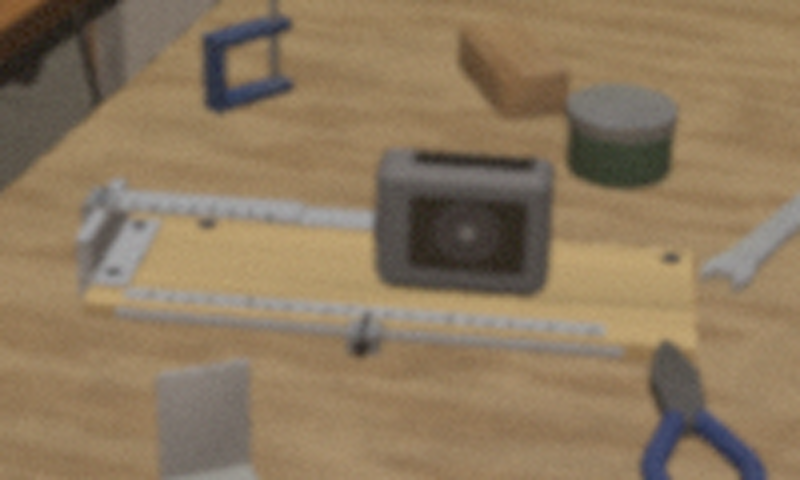

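```bash
python3 - <<'E'
from h import *
d=load('w16');P=pc(d)
m=(P[...,2]>.066)&(P[...,2]<.09)&(np.hypot(P[...,0]-.482,P[...,1]-.197)<.07)
q=P[m];print(cv2.minAreaRect((q[:,:2]*1000).astype(np.float32)),np.median(q[:,2]))
B=np.array([brd(p,0,0) for p in q]);print('front/back pct',np.percentile(B[:,0],[0.5,99.5]),np.percentile(B[:,1],[.5,99.5]))
for v in range(144,166,1): print(v,brd(P[v,316],0,0), brd(P[v,255],0,0),d['pixels'][v,258].mean().round(),brd(P[v,258],0,0))
crop('w16',220,120,370,200,5,'c17')
E
```

```text
((484.6856994628906, 198.22007751464844), (86.54955291748047, 34.08980178833008), 11.274149894714355) 0.07524138601834332
front/back pct [-0.2323 -0.1472] [-0.0168  0.0168]
144 [-0.1412  0.0008  0.0398] [-0.1438  0.0514  0.0064] 149.0 [-0.1436  0.0485  0.0096]
145 [-0.1419  0.0008  0.0396] [-0.1447  0.0516  0.0054] 148.0 [-0.1444  0.0485  0.0098]
146 [-0.1427  0.0008  0.0394] [-0.1454  0.0513  0.0076] 147.0 [-0.1453  0.0486  0.009 ]
147 [-0.1435  0.0008  0.0393] [-0.1462  0.0514  0.007 ] 149.0 [-0.146   0.0485  0.0099]
148 [-0.1441  0.0008  0.0405] [-0.1472  0.0517  0.005 ] 146.0 [-0.1468  0.0486  0.0095]
149 [-0.145   0.0008  0.0388] [-0.1478  0.0513  0.0079] 137.0 [-0.1476  0.0485  0.0105]
150 [-0.1458  0.0008  0.038 ] [-0.1487  0.0515  0.007 ] 107.0 [-0.1485  0.0488  0.0087]
151 [-0.1459  0.0008  0.0445] [-0.1489  0.0506  0.013 ] 76.0 [-0.149   0.0482  0.0127]
152 [-0.1466  0.0008  0.0452] [-0.1497  0.0505  0.014 ] 68.0 [-0.1498  0.0483  0.0125]
153 [-0.147   0.0008  0.0488] [-0.1506  0.0507  0.013 ] 93.0 [-0.1505  0.0481  0.0139]
154 [-0.147   0.0008  0.0557] [-0.1512  0.0505  0.
[... 305 characters left out ...]
 [-0.1481  0.0007  0.0721] [-0.155   0.0513  0.0097] 151.0 [-0.155   0.0489  0.0094]
159 [-0.1486  0.0007  0.0734] [-0.1559  0.0515  0.0086] 150.0 [-0.1557  0.0488  0.0101]
160 [-0.1492  0.0007  0.0744] [-0.1567  0.0515  0.0093] 152.0 [-0.1567  0.0491  0.0086]
161 [-0.1499  0.0007  0.074 ] [-0.1578  0.0519  0.0066] 150.0 [-0.1575  0.049   0.009 ]
162 [-0.1506  0.0007  0.0738] [-0.1587  0.052   0.0058] 151.0 [-0.1583  0.049   0.0094]
163 [-0.1512  0.0007  0.0742] [-0.1595  0.052   0.0062] 149.0 [-0.1591  0.0491  0.0093]
164 [-0.1518  0.0007  0.0746] [-0.1605  0.0522  0.0053] 149.0 [-0.16    0.0491  0.0092]
165 [-0.1524  0.0007  0.0753] [-0.1612  0.0522  0.0057] 147.0 [-0.1608  0.0491  0.0094]
```

View pics/c17.png

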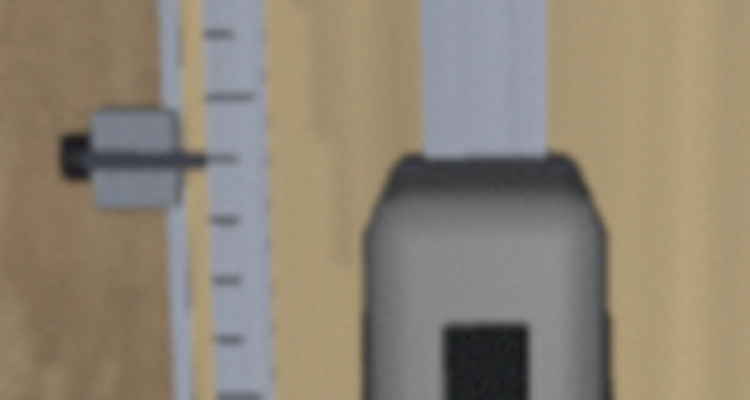

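```bash
python3 - <<'E'
from h import *
a=load('s14')['pixels'].astype(np.float32).mean(2);b=load('s16')['pixels'].astype(np.float32).mean(2);z=load('s12')['pixels'].astype(np.float32).mean(2)
for n,(u0,v0,u1,v1) in dict(front=(308,272,322,298),rear=(348,272,364,300),index=(304,304,318,322),stop=(236,275,256,300)).items():
    t=a[v0:v1,u0:u1];s=b[v0-6:v1+6,u0-6:u1+6]
    r=cv2.matchTemplate(cv2.resize(s,None,fx=8,fy=8,interpolation=cv2.INTER_CUBIC),cv2.resize(t,None,fx=8,fy=8,interpolation=cv2.INTER_CUBIC),cv2.TM_CCOEFF_NORMED)
    _,mx,_,l=cv2.minMaxLoc(r);print(n,mx,(np.array(l)-48)/8)
crop('s16',290,250,390,340,8,'c18')
E
```

```text
front 0.9961148500442505 [-0.875 -0.125]
rear 0.9949035048484802 [-0.875 -0.125]
index 0.9962606430053711 [0. 0.]
stop 0.9945323467254639 [0. 0.]
```

View pics/c18.png

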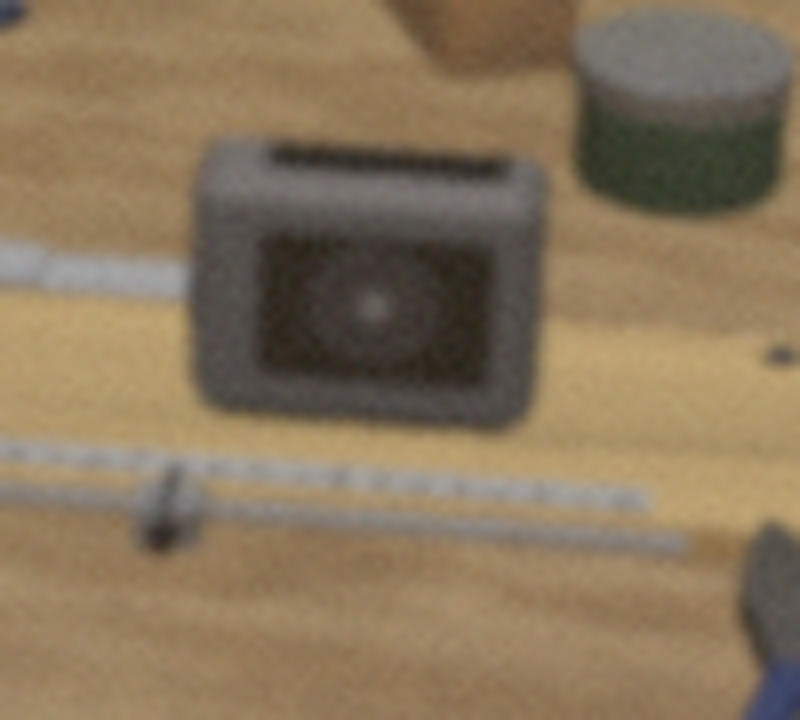

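arm_command:
  deltas:
    - [[3, 0, -1], 0, 0]
    - [[6.5, 0, -2], 0, 0]
    - [[10.5, 0, -2], 0, 0]
    - [[14.5, 0, -2], 0, 0]
    - [[18, 0, -2], 0, 0]
    - [[20, 0, -2], 0, 0]
    - [[20, 0, -2], 0, 0]
    - [[20, 0, -2], 0, 0]
    - [[20, 0, -2], 0, 0]
    - [[20, 0, -2], 0, 0]

```text
time: 21.15
tool_pos: [0.5205, 0.0016, 0.2345]
orientation: [0.0, 0.772, -0.636, -0.0]
force: [1.4, 0.8, 0.3]
width: 1.002
```

```bash
python3 - <<'E'
from h import *
snap('side','s17');snap('top','t17')
a=load('s16')['pixels'].astype(np.float32).mean(2);b=load('s17')['pixels'].astype(np.float32).mean(2)
for n,(u0,v0,u1,v1) in dict(front=(306,272,322,298),rear=(348,272,364,300),index=(304,304,318,322),hook=(236,272,256,300)).items():
    t=a[v0:v1,u0:u1];s=b[v0-6:v1+6,u0-6:u1+6]
    r=cv2.matchTemplate(cv2.resize(s,None,fx=16,fy=16,interpolation=cv2.INTER_CUBIC),cv2.resize(t,None,fx=16,fy=16,interpolation=cv2.INTER_CUBIC),cv2.TM_CCOEFF_NORMED)
    _,mx,_,l=cv2.minMaxLoc(r);print(n,mx,(np.array(l)-96)/16)
crop('t17',205,200,275,330,5,'c19')
E
```

```text
front 0.9968163967132568 [0. 0.]
rear 0.9969664216041565 [0.     0.0625]
index 0.9958941340446472 [0. 0.]
hook 0.9936699271202087 [0. 0.]
```

View pics/c19.png

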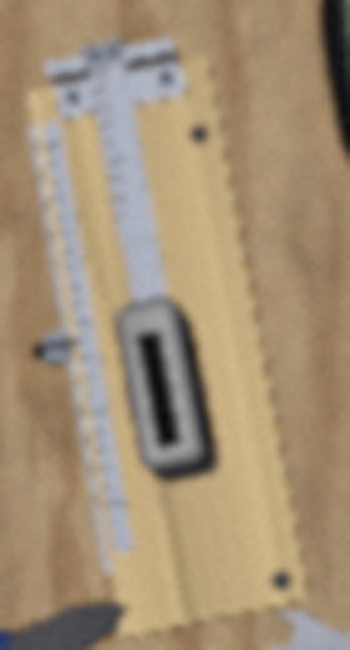

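```bash
python3 - <<'E'
from h import *
a=load('s14')['pixels'].astype(np.float32).mean(2);b=load('s16')['pixels'].astype(np.float32).mean(2)
for n,(u0,v0,u1,v1) in dict(hook=(239,273,250,283),bladeStep=(288,275,300,286),blade2=(255,274,280,284),stopb=(238,286,250,304)).items():
    t=a[v0:v1,u0:u1];s=b[v0-4:v1+4,u0-4:u1+4]
    r=cv2.matchTemplate(cv2.resize(s,None,fx=16,fy=16,interpolation=cv2.INTER_CUBIC),cv2.resize(t,None,fx=16,fy=16,interpolation=cv2.INTER_CUBIC),cv2.TM_CCOEFF_NORMED)
    _,mx,_,l=cv2.minMaxLoc(r);print(n,mx,(np.array(l)-64)/16)
crop('s14',230,265,310,310,8,'c20');crop('s16',230,265,310,310,8,'c21')
im=np.vstack([cv2.imread('pics/c20.png')[:300],cv2.imread('pics/c21.png')[:300]]);cv2.imwrite('pics/c22.png',im)
d=load('t17');P=pc(d)
m=(P[...,2]>.066)&(P[...,2]<.09)&(np.hypot(P[...,0]-.482,P[...,1]-.197)<.07)
B=np.array([brd(p,0,0) for p in P[m]]);print(B.min(0),B.max(0))
f=lambda u,v:((u+.5)/5-.5+205,(v+.5)/5-.5+200)
for n,uv,z in[('idxL',(48,351),.014),('idxR',(72,343),.014),('faceTop',(142,303),.065),('face mouth',(148,298),.045),('stopL',(45,65),.036),('stopR',(178,42),.036)]:print(n,brd(atz(d,*f(*uv),z),0,0))
E
```

```text
hook 0.9721465110778809 [0. 0.]
bladeStep 0.9880968332290649 [-0.0625  0.    ]
blade2 0.9850883483886719 [0.     0.0625]
stopb 0.9943693280220032 [0. 0.]
[-0.2349 -0.0193  0.0667] [-0.1467  0.0164  0.0851]
idxL [-0.1513  0.0623  0.014 ]
idxR [-0.1496  0.0489  0.014 ]
faceTop [-0.1466  0.002   0.065 ]
face mouth [-0.1404  0.0009  0.045 ]
stopL [-0.0006  0.0349  0.036 ]
stopR [-0.0028 -0.0381  0.036 ]
```

View pics/c22.png

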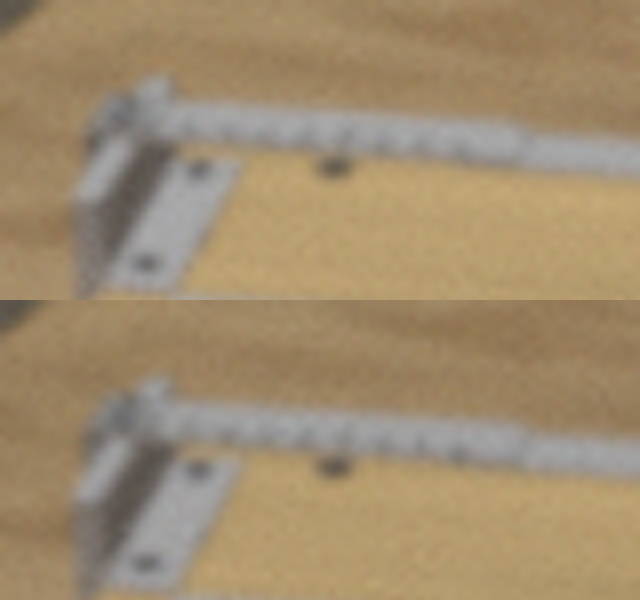

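```bash
python3 - <<'E'
from h import *
go((.4843,.1972,.1),-79);go((.4843,.1972,.035),-79)
E
```

```text
t 21.25 pos [0.5206 0.0014 0.2347] ang -78.92 F [-0.1  1.1 -0.8] w 1.0 q7 -1.53
delta cm [-19.91  -0.2   13.48] turn 0.001 rows>= 5.765304107360325 0.011265214721637334
t 21.25 pos [0.5206 0.0014 0.2347] ang -78.92 F [-0.1  1.1 -0.8] w 1.0 q7 -1.53
delta cm [-19.91  -0.2   19.98] turn 0.001 rows>= 6.763101303477652 0.011265214721637334
```

arm_command:
  deltas:
    - [[-3, 0, 0], 0, 0]
    - [[-7, 0, 0], 0, 0]
    - [[-11, -0.1, 0], 0, 0]
    - [[-15, -0.2, 0], 0, 0]
    - [[-18.5, -0.2, 0], 0, 0]
    - [[-19.9, -0.2, 2], 0, 0]
    - [[-19.9, -0.2, 5], 0, 0]
    - [[-19.9, -0.2, 8], 0, 0]
    - [[-19.9, -0.2, 10], 0, 0]
    - [[-19.9, -0.2, 10], 0, 0]

```text
time: 22.08
tool_pos: [0.4826, 0.196, 0.1314]
orientation: [0.002, 0.772, -0.636, -0.001]
force: [-0.4, -0.5, -0.1]
width: 0.997
```

```bash
python3 - <<'E'
from h import *
d=snap('wrist','w23');go((.4843,.1972,.035),-79);P=pc(d)
crop('w23',180,110,420,290,3,'c23')
for u in(300,316,332): print([brd(P[v,u],0,0).tolist() for v in range(160,200,4)])
print([(u,v,d['pixels'][v,u].mean().round(),brd(P[v,u],0,0).tolist()) for u in (228,) for v in range(150,200,2)])
E
```

```text
t 22.13 pos [0.4836 0.1963 0.1336] ang -78.94 F [-0.5  0.4  0.1] w 0.999 q7 -1.98
delta cm [-0.08 -0.12  9.86] turn 0.001 rows>= 2.365500378425403 0.008076296037261869
[[-0.1436, 0.009, 0.0397], [-0.1458, 0.009, 0.0404], [-0.1472, 0.0088, 0.0461], [-0.1473, 0.0082, 0.0608], [-0.1479, 0.0078, 0.0698], [-0.1493, 0.0077, 0.0734], [-0.1512, 0.0077, 0.0738], [-0.1528, 0.0076, 0.0757], [-0.1547, 0.0076, 0.076], [-0.1565, 0.0076, 0.0767]]
[[-0.1436, 0.0001, 0.0397], [-0.1459, 0.0, 0.0392], [-0.147, 0.0, 0.0475], [-0.1471, -0.0, 0.0616], [-0.1478, -0.0, 0.0705], [-0.1493, -0.0, 0.0734], [-0.151, -0.0001, 0.0748], [-0.1529, -0.0001, 0.0748], [-0.1547, -0.0001, 0.076], [-0.1569, -0.0001, 0.0748]]
[[-0.1471, -0.01, 0.0089], [-0.1458, -0.0089, 0.0393], [-0.147, -0.0087, 0.047], [-0.1469, -0.0081, 0.0632], [-0.148, -0.0079, 0.069], [-0.1492, -0.0078, 0.0739], [-0.151, -0.0078, 0.0747], [-0.1529, -0.0078, 0.0747], [-0.1546, -0.0078, 0.0761], [-0.1566, -0.0078, 0.0759]]
[(228, 150, np.float64(85.0), [-0.1417, 0.0569, 0.0024]), (228, 152, np.float64(123.0), [-0.142, 0.0549, 0.0121]), (228, 154, np.f
[... 613 characters left out ...]
]), (228, 176, np.float64(108.0), [-0.159, 0.0584, -0.0001]), (228, 178, np.float64(111.0), [-0.1606, 0.0588, -0.0018]), (228, 180, np.float64(115.0), [-0.1615, 0.0584, 0.0005]), (228, 182, np.float64(118.0), [-0.163, 0.0586, -0.0001]), (228, 184, np.float64(120.0), [-0.1644, 0.0588, -0.0005]), (228, 186, np.float64(117.0), [-0.1657, 0.0588, -0.0003]), (228, 188, np.float64(116.0), [-0.167, 0.0588, 0.0]), (228, 190, np.float64(117.0), [-0.1684, 0.0589, -0.0002]), (228, 192, np.float64(117.0), [-0.1697, 0.059, -0.0001]), (228, 194, np.float64(116.0), [-0.1712, 0.0592, -0.0006]), (228, 196, np.float64(110.0), [-0.1724, 0.0591, 0.0003]), (228, 198, np.float64(110.0), [-0.1737, 0.0591, 0.0004])]
```

View pics/c23.png

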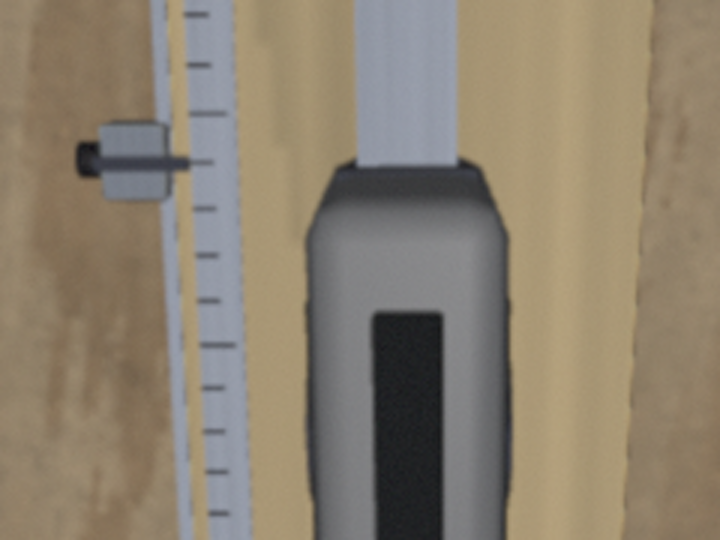

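arm_command:
  deltas:
    - [[0, 0, 2], 0, 0]
    - [[0, 0, 5], 0, 0]
    - [[0, 0, 7.5], 0, 0]
    - [[0, 0, 9], 0, 0]
    - [[0, 0, 9.7], 0, 0]
    - [[0, 0, 9.7], 0, 0]
    - [[0, 0, 9.7], 0, 0.4]
    - [[0, 0, 9.7], 0, 0.6]
    - [[0, 0, 9.7], 0, 0.8]
    - [[0, 0, 9.7], 0, 1]
  force: 70

```text
time: 22.97
tool_pos: [0.4853, 0.1963, 0.0388]
orientation: [-0.001, 0.772, -0.636, 0.0]
force: [0.7, 0.5, 0.2]
width: 0.451
```

arm_command:
  deltas:
    - [[0, 0, 0], 0, 1]
    - [[0, 0, 0], 0, 1]
    - [[0, 0, 0], 0, 1]
    - [[0, 0.05, 0], 0, 1]
    - [[0, 0.1, 0], 0, 1]
    - [[0, 0.15, 0], 0, 1]
    - [[0, 0.2, 0], 0, 1]
    - [[0, 0.2, 0], 0, 1]
    - [[0, 0.2, 0], 0, 1]
    - [[0, 0.2, 0], 0, 1]

```text
time: 23.8
tool_pos: [0.4844, 0.1963, 0.0389]
orientation: [-0.002, 0.771, -0.636, 0.001]
force: [5.0, 0.0, 7.0]
width: 0.408
```

```bash
python3 - <<'E'
from h import *
go((.4843,.1972,.035),-79);print(brd(arm.sense()['tool_pos'],0,0))
d=snap('wrist','w24');P=pc(d)
print('face',np.median([brd(P[v,u],0,0)[0] for v in range(217,234) for u in range(295,345)]))
E
```

```text
t 23.8 pos [0.4844 0.1963 0.0389] ang -79.03 F [5. 0. 7.] w 0.408 q7 -2.02
delta cm [-0.09 -0.01  0.39] turn -0.001 rows>= 0.09586923122372973 0.0040145022229531495
[-0.1908 -0.0018  0.0389]
face -0.1479
```

arm_command:
  deltas:
    - [[0, 0.05, 0], 0, 1]
    - [[0, 0.1, 0], 0, 1]
    - [[0, 0.15, 0], 0, 1]
    - [[0, 0.2, 0], 0, 1]
    - [[0, 0.25, 0], 0, 1]
    - [[0, 0.25, 0], 0, 1]
    - [[0, 0.25, 0], 0, 1]
    - [[0, 0.25, 0], 0, 1]
    - [[0, 0.25, 0], 0, 1]
    - [[0, 0.25, 0], 0, 1]

```text
time: 24.68
tool_pos: [0.4826, 0.196, 0.039]
orientation: [-0.002, 0.771, -0.636, 0.001]
force: [9.6, 1.2, 3.6]
width: 0.408
```

```bash
python3 - <<'E'
from h import *
go((.4843,.1972,.035),-79);print(brd(arm.sense()['tool_pos'],0,0))
d=snap('wrist','w25');P=pc(d)
print('face',np.median([brd(P[v,u],0,0)[0] for v in range(217,234) for u in range(295,345)]))
E
```

```text
t 24.68 pos [0.4826 0.196  0.039 ] ang -79.04 F [9.6 1.2 3.6] w 0.408 q7 -2.02
delta cm [-0.09 -0.19  0.4 ] turn -0.001 rows>= 0.10797626956873728 0.005341230926248624
[-0.1927 -0.0017  0.039 ]
face -0.1498
```

arm_command:
  deltas:
    - [[0, 0.05, 0], 0, 1]
    - [[0, 0.12, 0], 0, 1]
    - [[0, 0.2, 0], 0, 1]
    - [[0, 0.27, 0], 0, 1]
    - [[0, 0.3, 0], 0, 1]
    - [[0, 0.3, 0], 0, 1]
    - [[0, 0.3, 0], 0, 1]
    - [[0, 0.3, 0], 0, 1]
    - [[0, 0.3, 0], 0, 1]
    - [[0, 0.3, 0], 0, 1]

```text
time: 25.57
tool_pos: [0.4804, 0.1957, 0.0391]
orientation: [-0.003, 0.771, -0.636, 0.001]
force: [13.3, 2.0, 0.6]
width: 0.411
```

```bash
python3 - <<'E'
from h import *
go((.4843,.1972,.035),-79);print(brd(arm.sense()['tool_pos'],0,0))
d=snap('wrist','w26');P=pc(d)
print('face',np.median([brd(P[v,u],0,0)[0] for v in range(217,234) for u in range(295,345)]))
E
```

```text
t 25.57 pos [0.4804 0.1957 0.0391] ang -79.05 F [13.3  2.   0.6] w 0.411 q7 -2.02
delta cm [-0.08 -0.41  0.41] turn -0.001 rows>= 0.140610309252124 0.007089272744555592
[-0.1949 -0.0017  0.0391]
face -0.152
```

arm_command:
  deltas:
    - [[0, -0.1, 0], 0, 1]
    - [[0, -0.2, 0], 0, 1]
    - [[0, -0.3, 0], 0, 1]
    - [[0, -0.4, 0], 0, 1]
    - [[0, -0.4, 0], 0, 1]
    - [[0, -0.4, 0], 0, 1]
    - [[0, -0.4, 0], 0, 1]
    - [[0, -0.4, 0], 0, 1]
    - [[0, -0.4, 0], 0, 1]
    - [[0, -0.4, 0], 0, 1]

```text
time: 26.45
tool_pos: [0.4825, 0.196, 0.0389]
orientation: [-0.001, 0.771, -0.636, 0.001]
force: [1.5, 1.1, 9.5]
width: 0.41
```

```bash
python3 - <<'E'
from h import *
go((.4843,.1972,.035),-79);print(brd(arm.sense()['tool_pos'],0,0))
d=snap('wrist','w27');P=pc(d)
print('face',np.median([brd(P[v,u],0,0)[0] for v in range(217,234) for u in range(295,345)]))
E
```

```text
t 26.45 pos [0.4825 0.196  0.0389] ang -79.02 F [1.5 1.1 9.5] w 0.41 q7 -2.02
delta cm [-0.08 -0.2   0.39] turn -0.0 rows>= 0.1076152977897365 0.003356420535501501
[-0.1927 -0.0017  0.0389]
face -0.1499
```

arm_command:
  deltas:
    - [[0, 0, 0], 0, 0.5]
    - [[0, 0, 0], 0, 0.3]
    - [[0, 0, 0], 0, 0]
    - [[0, 0, 0], 0, 0]
    - [[0, 0, 0], 0, 0]
    - [[0, 0, 0], 0, 0]
    - [[0, 0, -0.5], 0, 0]
    - [[0, 0, -2], 0, 0]
    - [[0, 0, -5], 0, 0]
    - [[0, 0, -8], 0, 0]

```text
time: 27.33
tool_pos: [0.4806, 0.1952, 0.1185]
orientation: [0.001, 0.772, -0.636, -0.0]
force: [0.4, -0.3, 0.5]
width: 0.995
```

arm_command:
  deltas:
    - [[0, 0, -1], 0, 0]
    - [[0, 0, -1.4], 0, 0]
    - [[0, 0, -1.4], 0, 0]
    - [[0, 0, -1.4], 0, 0]
    - [[0, 0, -1.4], 0, 0]
    - [[0, 0, -1.4], 0, 0]
    - [[0, 0, -1.4], 0, 0]
    - [[0, 0, -1.4], 0, 0]
    - [[0, 0, -1.4], 0, 0]
    - [[0, 0, -1.4], 0, 0]

```text
time: 28.17
tool_pos: [0.4812, 0.1954, 0.1316]
orientation: [0.0, 0.772, -0.636, -0.0]
force: [-0.1, -0.3, 0.8]
width: 1.003
```

```bash
python3 - <<'E'
from h import *
d=snap('wrist','w28');go((.4843,.1972,.035),-79);P=pc(d)
crop('w28',180,110,420,290,3,'c28');snap('side','s28');crop('s28',220,230,420,350,4,'c29')
for u in(300,316,332): print([brd(P[v,u],0,0).tolist() for v in range(160,184,3)])
print([(v,d['pixels'][v,228].mean().round(),brd(P[v,228],0,0).tolist()) for v in range(140,176,1) if d['pixels'][v,228].mean()<100])
a=load('s14')['pixels'].astype(np.float32).mean(2);b=load('s28')['pixels'].astype(np.float32).mean(2)
for n,(u0,v0,u1,v1) in dict(front=(308,272,322,298),rear=(348,272,364,300),index=(304,304,318,322),hook=(239,273,250,283)).items():
    t=a[v0:v1,u0:u1];s=b[v0-6:v1+6,u0-6:u1+6]
    r=cv2.matchTemplate(cv2.resize(s,None,fx=16,fy=16,interpolation=cv2.INTER_CUBIC),cv2.resize(t,None,fx=16,fy=16,interpolation=cv2.INTER_CUBIC),cv2.TM_CCOEFF_NORMED)
    _,mx,_,l=cv2.minMaxLoc(r);print(n,mx,(np.array(l)-96)/16)
E
```

```text
t 28.22 pos [0.4813 0.1954 0.1317] ang -79.01 F [ 0.3  0.3 -0.1] w 1.002 q7 -1.98
delta cm [-0.12 -0.33  9.67] turn -0.0 rows>= 2.3205593978632324 0.0016160566212882921
[[-0.1446, 0.0087, 0.0406], [-0.1456, 0.0085, 0.0458], [-0.1465, 0.0082, 0.0516], [-0.1465, 0.0077, 0.0634], [-0.147, 0.0074, 0.0711], [-0.1482, 0.0074, 0.0724], [-0.1495, 0.0073, 0.074], [-0.1507, 0.0073, 0.0751]]
[[-0.1448, -0.0003, 0.0387], [-0.1456, -0.0003, 0.0457], [-0.1465, -0.0003, 0.0514], [-0.1464, -0.0004, 0.0641], [-0.1471, -0.0004, 0.0697], [-0.1483, -0.0004, 0.0719], [-0.1495, -0.0004, 0.0739], [-0.1508, -0.0004, 0.0748]]
[[-0.1447, -0.0093, 0.0386], [-0.1457, -0.0091, 0.0448], [-0.1463, -0.0088, 0.0526], [-0.1463, -0.0084, 0.0647], [-0.1472, -0.0083, 0.0689], [-0.1481, -0.0082, 0.0729], [-0.1494, -0.0081, 0.0738], [-0.1509, -0.0082, 0.0738]]
[(148, np.float64(97.0), [-0.1413, 0.057, 0.001]), (149, np.float64(82.0), [-0.1417, 0.0564, 0.0037]), (150, np.float64(98.0), [-0.1417, 0.0549, 0.0109]), (161, np.float64(82.0), [-0.1482, 0.0546, 0.0142]), (162, np.float64(67.0), [-0.1488, 0.0547, 0.014]), (163, np.float64(64.0), [-0.1496, 0.0549, 0.0131]), (164, np.float64(71.0), [-0.1502, 0.055, 0.0129]), (165, np.float64(93.0), [-0.1508, 0.0549, 0.0134])]
front 0.9963549375534058 [-1.25   -0.1875]
rear 0.9929547309875488 [-1.125  -0.1875]
index 0.9961363673210144 [0. 0.]
hook 0.9332200288772583 [ 0.1875 -0.1875]
```

View pics/c28.png

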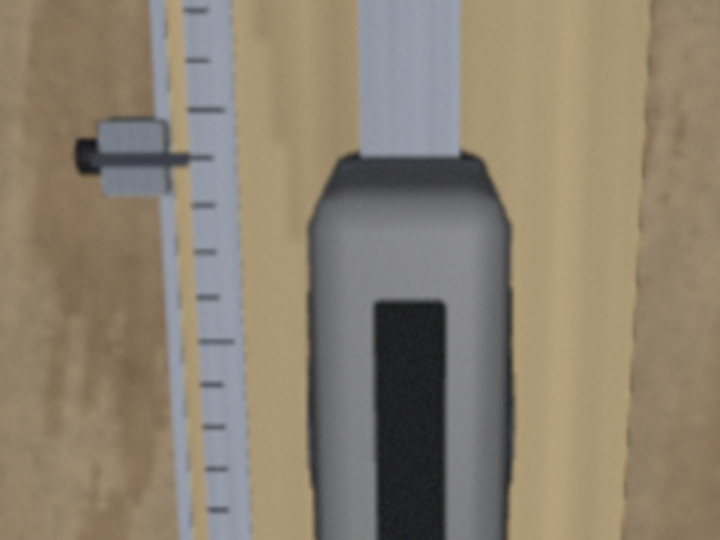

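View pics/c29.png

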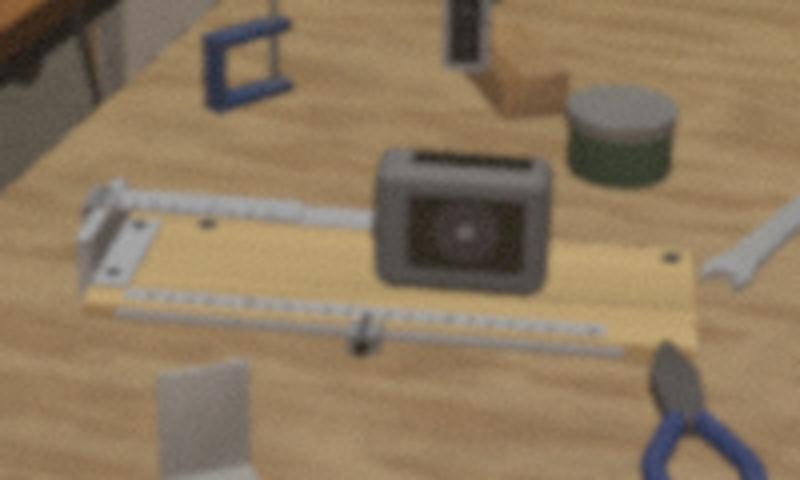

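arm_command:
  deltas:
    - [[-0.1, -0.2, 2], 0, 0]
    - [[-0.1, -0.3, 5], 0, 0]
    - [[-0.1, -0.3, 7.5], 0, 0]
    - [[-0.1, -0.3, 9], 0, 0]
    - [[-0.1, -0.3, 9.4], 0, 0.3]
    - [[-0.1, -0.3, 9.4], 0, 0.5]
    - [[-0.1, -0.3, 9.4], 0, 0.7]
    - [[-0.1, -0.3, 9.4], 0, 1]
    - [[-0.1, -0.3, 9.4], 0, 1]
    - [[-0.1, -0.3, 9.4], 0, 1]
  force: 70

```text
time: 29.1
tool_pos: [0.4848, 0.1973, 0.0392]
orientation: [-0.001, 0.772, -0.636, 0.0]
force: [-1.4, -0.0, 6.7]
width: 0.414
```

arm_command:
  deltas:
    - [[0, 0.1, 0], 0, 1]
    - [[0, 0.2, 0], 0, 1]
    - [[0, 0.3, 0], 0, 1]
    - [[0, 0.4, 0], 0, 1]
    - [[0, 0.5, 0], 0, 1]
    - [[0, 0.5, 0.03], 0, 1]
    - [[0, 0.5, 0.06], 0, 1]
    - [[0, 0.5, 0.06], 0, 1]
    - [[0, 0.5, 0.06], 0, 1]
    - [[0, 0.5, 0.06], 0, 1]

```text
time: 29.93
tool_pos: [0.4814, 0.1969, 0.0392]
orientation: [-0.002, 0.771, -0.636, 0.001]
force: [5.0, 0.2, 19.5]
width: 0.412
```

```bash
python3 - <<'E'
from h import *
go((.4843,.1972,.035),-79);print(brd(arm.sense()['tool_pos'],0,0))
d=snap('wrist','w30');P=pc(d)
print('face',np.median([brd(P[v,u],0,0)[0] for v in range(217,234) for u in range(295,345)]))
E
```

```text
t 29.93 pos [0.4814 0.1969 0.0392] ang -79.04 F [ 5.   0.2 19.5] w 0.412 q7 -2.02
delta cm [ 0.02 -0.29  0.42] turn -0.001 rows>= 0.12310844894457591 0.0049141194322356065
[-0.1937 -0.0007  0.0392]
face -0.15
```

arm_command:
  deltas:
    - [[0, 0, -0.03], 0, 1]
    - [[0, 0, -0.06], 0, 1]
    - [[0, 0, -0.09], 0, 1]
    - [[0, 0, -0.11], 0, 1]
    - [[0, 0, -0.11], 0, 1]
    - [[0, 0, -0.11], 0, 1]
    - [[0, 0, -0.11], 0, 1]
    - [[0, 0, -0.11], 0, 1]
    - [[0, 0, -0.11], 0, 1]
    - [[0, 0, -0.11], 0, 1]

```text
time: 30.82
tool_pos: [0.4808, 0.1967, 0.0393]
orientation: [-0.002, 0.771, -0.636, 0.001]
force: [6.9, 1.7, -1.7]
width: 0.409
```

```bash
python3 - <<'E'
from h import *
go((.4843,.1972,.035),-79);print(brd(arm.sense()['tool_pos'],0,0))
d=snap('wrist','w31');P=pc(d)
print('face',np.median([brd(P[v,u],0,0)[0] for v in range(217,234) for u in range(295,345)]))
E
```

```text
t 30.82 pos [0.4808 0.1967 0.0393] ang -79.03 F [ 6.9  1.7 -1.7] w 0.409 q7 -2.02
delta cm [ 0.01 -0.35  0.44] turn -0.0 rows>= 0.1346574112038602 0.003927883671630686
[-0.1943 -0.0007  0.0393]
face -0.1505
```

arm_command:
  deltas:
    - [[0, -0.05, 0], 0, 1]
    - [[0, -0.1, 0], 0, 1]
    - [[0, -0.15, 0], 0, 1]
    - [[0, -0.2, 0], 0, 1]
    - [[0, -0.25, 0], 0, 1]
    - [[0, -0.3, 0], 0, 1]
    - [[0, -0.33, 0], 0, 1]
    - [[0, -0.33, 0], 0, 1]
    - [[0, -0.33, 0], 0, 1]
    - [[0, -0.33, 0], 0, 1]

```text
time: 31.7
tool_pos: [0.4824, 0.1969, 0.0392]
orientation: [-0.0, 0.772, -0.636, 0.0]
force: [-2.7, -0.2, 13.8]
width: 0.407
```

```bash
python3 - <<'E'
from h import *
go((.4843,.1972,.035),-79);print(brd(arm.sense()['tool_pos'],0,0))
d=snap('wrist','w32');P=pc(d)
print('face',np.median([brd(P[v,u],0,0)[0] for v in range(217,234) for u in range(295,345)]))
E
```

```text
t 31.7 pos [0.4824 0.1969 0.0392] ang -79.01 F [-2.7 -0.2 13.8] w 0.407 q7 -2.02
delta cm [ 0.   -0.19  0.42] turn -0.0 rows>= 0.11031863529607387 0.0009904292107725404
[-0.1926 -0.0008  0.0392]
face -0.1489
```

arm_command:
  deltas:
    - [[0, 0, -0.03], 0, 1]
    - [[0, 0, -0.06], 0, 1]
    - [[0, 0, -0.07], 0, 1]
    - [[0, 0, -0.07], 0, 1]
    - [[0, 0, -0.07], 0, 1]
    - [[0, 0, -0.07], 0, 1]
    - [[0, 0, -0.07], 0, 1]
    - [[0, 0, -0.07], 0, 1]
    - [[0, 0, -0.07], 0, 1]
    - [[0, 0, -0.07], 0, 1]

```text
time: 32.58
tool_pos: [0.4826, 0.1968, 0.0392]
orientation: [-0.0, 0.772, -0.636, 0.0]
force: [1.5, 1.3, 4.7]
width: 0.408
```

```bash
python3 - <<'E'
from h import *
go((.4843,.1972,.035),-79);print(brd(arm.sense()['tool_pos'],0,0))
d=snap('wrist','w33');P=pc(d)
print('face',np.median([brd(P[v,u],0,0)[0] for v in range(217,234) for u in range(295,345)]))
E
```

```text
t 32.58 pos [0.4826 0.1968 0.0392] ang -79.01 F [1.5 1.3 4.7] w 0.408 q7 -2.02
delta cm [-0.01 -0.17  0.42] turn -0.0 rows>= 0.10954446565621724 0.0014441932576514506
[-0.1925 -0.0009  0.0392]
face -0.1487
```

arm_command:
  deltas:
    - [[0, 0, -0.02], 0, 1]
    - [[0, 0, -0.04], 0, 1]
    - [[0, 0, -0.04], 0, 1]
    - [[0, 0, -0.04], 0, 0.5]
    - [[0, 0, -0.04], 0, 0.3]
    - [[0, 0, -0.04], 0, 0]
    - [[0, 0, -0.04], 0, 0]
    - [[0, 0, -0.04], 0, 0]
    - [[0, 0, -0.04], 0, 0]
    - [[0, 0, -1], 0, 0]
  force: 40

```text
time: 33.47
tool_pos: [0.4816, 0.1963, 0.0481]
orientation: [0.001, 0.772, -0.636, -0.0]
force: [-0.1, -0.4, -0.9]
width: 0.999
```

arm_command:
  deltas:
    - [[0, 0, -2], 0, 0]
    - [[0, 0, -5], 0, 0]
    - [[0, 0, -8], 0, 0]
    - [[0, 0, -9], 0, 0]
    - [[0, 0, -9], 0, 0]
    - [[0, 0, -9], 0, 0]
    - [[0, 0, -9], 0, 0]
    - [[0, 0, -9], 0, 0]
    - [[0, 0, -9], 0, 0]
    - [[0, 0, -9], 0, 0]

```text
time: 34.3
tool_pos: [0.4821, 0.1965, 0.1383]
orientation: [0.001, 0.772, -0.636, -0.0]
force: [0.7, -0.1, -0.2]
width: 1.002
```

```bash
python3 - <<'E'
from h import *
d=snap('wrist','w34');go((.4843,.1972,.035),-79);P=pc(d)
snap('side','s34');crop('s34',220,230,420,350,4,'c34')
m=(P[...,2]>.055)&(P[...,2]<.066)&(np.hypot(P[...,0]-.53,P[...,1]-.2)<.03);print('face',np.median([brd(p,0,0)[0] for p in P[m]]),m.sum())
for tag in('w23','w28'):
    Q=pc(load(tag));m=(Q[...,2]>.055)&(Q[...,2]<.066)&(np.hypot(Q[...,0]-.53,Q[...,1]-.2)<.03);print(tag,np.median([brd(p,0,0)[0] for p in Q[m]]),m.sum())
print([(v,d['pixels'][v,228].mean().round(),brd(P[v,228],0,0).tolist()) for v in range(152,176,1) if d['pixels'][v,228].mean()<100])
a=load('s14')['pixels'].astype(np.float32).mean(2);b=load('s34')['pixels'].astype(np.float32).mean(2)
for n,(u0,v0,u1,v1) in dict(front=(308,272,322,298),rear=(348,272,364,300),index=(304,304,318,322),hook=(239,273,250,283),tin=(360,250,392,280),bracket=(258,315,295,345),clamp=(270,232,294,258)).items():
    t=a[v0:v1,u0:u1];s=b[v0-6:v1+6,u0-6:u1+6]
    r=cv2.matchTemplate(cv2.resize(s,None,fx=16,fy=16,interpolation=cv2.INTER_CUBIC),cv2.resize(t,None,fx=16,fy=16,interpolation=cv2.INTER_CUBIC),cv2.TM_CCOEFF_NORMED)
    _,mx,_,l=cv2.minMaxLoc(r);print(n,mx,(np.array(l)-96)/16)
E
```

```text
t 34.35 pos [0.4821 0.1966 0.1385] ang -79.0 F [-0.4  0.1  1. ] w 0.995 q7 -1.98
delta cm [-0.02 -0.23 10.35] turn -0.0 rows>= 2.481843758951353 0.0005150655117053725
face -0.1474 169
w23 -0.1472 192
w28 -0.1465 174
[(161, np.float64(86.0), [-0.1483, 0.0575, 0.0118]), (162, np.float64(69.0), [-0.1489, 0.0573, 0.0127]), (163, np.float64(68.0), [-0.1493, 0.057, 0.0146]), (164, np.float64(67.0), [-0.1501, 0.0574, 0.0129]), (165, np.float64(84.0), [-0.1507, 0.0573, 0.0135])]
front 0.9952313303947449 [-0.8125 -0.1875]
rear 0.9945951104164124 [-0.75   -0.0625]
index 0.9961988925933838 [0. 0.]
hook 0.9409177899360657 [ 0.125  -0.1875]
tin 0.9963383674621582 [0. 0.]
bracket 0.9677017331123352 [0.     0.0625]
clamp 0.994559645652771 [0. 0.]
```

View pics/c34.png

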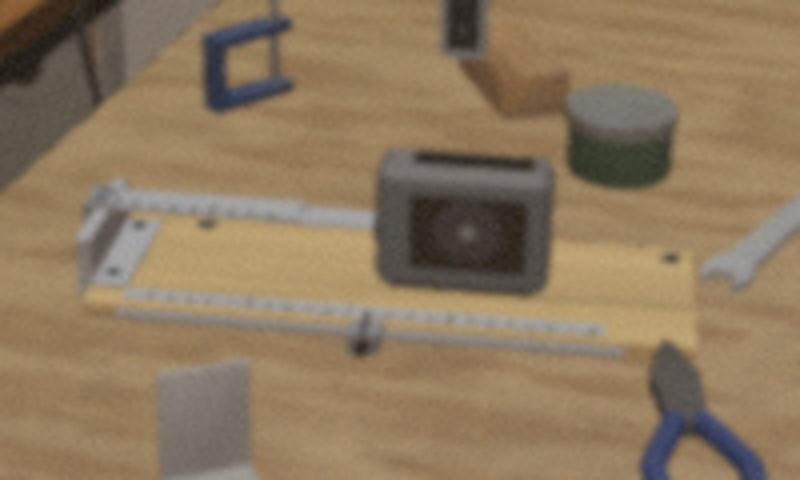

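```bash
python3 - <<'E'
from h import *
print(arm.hand_in())
E
```

```text
the job is handed in; nothing more can be done
None
```

The job is handed in, at about 34 s on the robot's clock. The rule is hooked on the end stop and locked, but its front face rests about 2 mm ahead of the index instead of exactly level.

- **Block:** I lifted it off the board and laid it flat on free stand near (0.53, -0.07).
- **Rule:** I hung the hook over the stop, drew the case back along the middle of the board and pressed it down. The foot is no longer visible below the case. The force readings show it reached its stop at about 27 N, above the 12–20 N you gave as safe.
- **Alignment:** The face was within 0.5 mm of the index while gripped. On letting go, the blade slid about 1.75 mm back into the case. I regripped twice to correct this. The case moved back under load, but the lock gave springily and let it return. The last wrist picture puts the face 2.0 mm ahead of the index, and the side picture puts it about 1.6 mm ahead.
- **Stability:** After the first release, pictures about 1 s apart showed no creep. I did not repeat that check after the final release.
- **Other things:** The side pictures show no shift of the index, tin, clamp or bracket since the press. I did not check the oil bottle at the end, but the arm passed well above it.
- **Hook match:** The hook's picture match was weaker than the rest, with about 0.1 px of apparent shift. It still shows over the stop.
- **At hand-in:** The gripper was open and clear above the case.

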